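Tighten the blade clamp of a leather splitter

ROBOT

A 7-joint arm with a two-finger parallel gripper is mounted at the origin on a cart in front of the work surface, level with it; the furniture and walls round the work are solid. World frame = base frame: x ahead of the robot, y to its left, z up, the work surface at z = 0. Lengths are in m, angles in rad, forces in N, time in s.
With the tool pointing down it reaches from about 0.425 to 0.875 m from the base axis. Payload 8.4 kg.
Tool frame: the origin (TCP) lies between the finger pads; the fingertips stand robot.finger_overhang ahead of it and the grasp point (between the pads) lies 2 mm behind it (robot.finger_overhang is the distance from the TCP to the fingertips, in m); z points along the fingers, y is the line along which they close (so a half turn about z gives the same grasp; the last joint's range is limited). The gripper opens to 85 mm and grips with 20 to 120 N. Pads are 22 mm wide; open, the fingers measure 114 mm over their backs; the gripper's body (76 mm by 85 mm) begins 54 mm behind the grasp point. The pads swing forward as they close: fully open they stand 13 mm farther back than shut.
Start: joints at [1.19, 0.333, 0.04, 1.465, -0.013, 1.343, -0.059], TCP at [0.181, -0.624, 0.248] pointing down, gripper open.
Joint ranges: [-2.58, 2.58], [-0.38, 2.09], [-1.3, 1.39], [0.25, 2.4], [-1.5, 4.64], [0.08, 2.09], [-2.65, 2.65]. Speed limits (rad/s): [2.22, 2.22, 2.79, 2.79, 3.14, 3.14, 3.14].

INTERFACE

Orientations are given as a 3x3 rotation matrix whose columns are the frame's x, y, z axes.
In Python, from station import telemetry, viewer, ticket, robot gives the robot as it stands. The module is installed in compiled form; this text tells all that it offers.
- The arm moves only by the tool servo_tool, never from a script. Its argument "plan" is a list of rows, each an object with "travel": the shift along the tool's x, y, z scaled (see below), a list of three; "twist": the turn about the tool's z scaled (see below). In form: [{"travel": [tx, ty, tz], "twist": twist}, ...]. A call has 1 to 12 rows; each row is the pose to reach, as a shift and turn from the pose commanded when the call began, along the tool's axes at that moment; what a row does not reach only later rows make up. The controller multiplies each number of a shift by 800 mm and each number of a turn by 90 degrees. A row lasts 1/10 s, in which the tool goes at most 50 mm and 8.59 degrees, less where a joint would pass 70% of its speed; a pose out of reach is approached as far as the arm can. A call with a number of a shift or a turn outside -1 to 1 is refused whole. A call with a gripper value outside its range is refused whole. "jaw" is the gripper command: -1 is shut, 1 is fully open, values between are in proportion, set as the call begins (left out, the last holds). The fingers move at their own pace and stop on an object; the grip force is fixed at half the most. Time passes only in rows, so rows that repeat a pose let the fingers close. It gives the time, the measured TCP pose, the force, the opening and the grip force at its end, in the units of the state.
- telemetry.get_obs(): the state, without advancing time (a new reading comes with each control period).
- viewer.read_camera(name): name is "scene" or "top" or "wrist"; returns the picture (480x640x3 uint8, red, green, blue); there is no depth.
- viewer.camera_params(name): a dict with "camera_matrix" (3x3 intrinsics, pixels), "R" (3x3) and "t" (3): a world point X has camera coordinates R X + t; the wrist camera has in their place "hand_eye" (4x4, takes a point from camera to tool coordinates, whose origin is the TCP and whose axes are the flange's). Camera axes: x right, y down, z forward; pixel columns grow to the right and rows downward; lengths in m; the calibration is good to about 2 mm. The wrist camera is an equidistant fisheye: a pixel r from the principal point sees the ray r / f radians off the axis. A picture is of the moment at which its call begins: read the wrist's pose just before it. camera_params takes no time and is no camera call.
- ticket.sign_off(): hands the job in; it is judged then, once.
The state is a dict: "time_s": time; "joints": joint angles; "joint_velocities": joint speeds; "joint_torque": joint torques, N m; "position": TCP position; "eef_rot": TCP orientation; "contact_force": force on the tool from outside, world axes, zero at the start; "moment": the same for the moment, N m; "grip_width": finger opening in m; "finger_force": force on a finger pad.
Only numpy, scipy, OpenCV 4.12 (cv2) and the standard library are available. Lean on these libraries where they do the work, as an engineer would, in place of code of your own. Each camera call takes 0.05 s, during which the arm holds its last target. There are 200 camera calls.

TASK

The blade clamp of the green leather splitter is loose. Take the double-ended ring spanner from the fibre board and, with its larger ring fully down on the domed brass nut, tighten the nut clockwise until it stops dead; the side cheeks leave room for short strokes only, so you will have to lift the ring off, swing the handle back and reseat it on the next flats. Then lay the spanner back down flat on the board, rings underneath as you found it: do not drop it, do not touch the nut with the robot itself, and leave the dye bottle, the rivet jar and the bobbin where they are.

Things in the scene. Friction and masses are not known exactly. Their poses are not given: they have to be found in the camera images.
- splitter: Green cast bench splitter, fixed, 312 mm wide, 300 deep, 220 high. Origin: on the table straight below the clamp_bar point. z up, x to its rear, y to its left; its front (-x) faces roughly the robot. Between two upright side cheeks lies a blade bed that slopes 30 degrees, far side higher. The bed ends 45 mm down the slope from the nut; below that it is open down to the base plate, 14 mm high.
- clamp_bar (a point): Centre of the nut's seat on the top face of the dark clamp bar, at (0, 0, 140 mm) in the splitter's frame (axes parallel to it). The face slopes with the bed: its normal, the nut's axis, is (-0.5, 0, 0.866) in the splitter's frame, leaning 30 degrees towards the robot. Straight down the slope is (-0.866, 0, -0.5).
- cheek_left (a point): Point on the inner face of the left cheek, y = +141 mm in the splitter's frame (axes parallel to it). A short lever with a black ball stands outside it. The cheek is an upright plate from x = -165 to +125 mm; its sloping top edge stands about 35 mm above the plane of the clamp bar's face.
- cheek_right (a point): The same on the right cheek, y = -141 mm. Between the cheeks the spanner, big ring on the nut, swings only about 44 degrees to either side of straight down the slope before its small ring meets a cheek.
- nut_seat (a point): Fixed in the nut, on its axis, half way up the hexagon, 13 mm above the bar. z: the nut's axis, upward; x: towards a hexagon corner (turns with the nut). With the spanner's big ring fully down, its centre is here and the handle lies along a corner: any of six places 60 degrees apart, with about 5 degrees of play either way.
- clamp_nut (a joint): Turn of the domed brass nut, rad, growing clockwise seen from above (tighter). Starts at 0.385 to 0.995, stops dead at 2.443 = tight (the white paint marks on nut and bar then meet). Friction of 0.35 N m keeps it where it is left; it does not rise. At 0 two corners point straight up and down the slope; at q the ring fits with its handle q + any multiple of 60 degrees clockwise from straight down.
- nut_top (a point): Top of the nut's dome, on the axis, 34 mm above the bar. The nut: round 48 mm flange up to 4 mm above the bar; hexagon 36 mm across flats from 4 to 21.5 mm, its corners chamfered over the top 2 mm; smooth dome 32 mm across above that. With the ring's underside 22 mm or more above the bar (lifted 18 mm along the axis) the ring turns freely round the dome.
- spanner: Loose steel double ring spanner, about 0.3 kg, 221 mm long. Origin: on its underside, below the middle of the handle. x: along the handle from the big ring to the small ring; z: up as it lies, rings down. Starts flat on the board, big ring away from the robot. The cranked handle is raised above the rings: straight from x = -46 to +46 mm, 17 mm wide, z = 22 to 32 mm.
- big_ring (a point): Centre of the big ring, half way through it: x -85, z 9 mm in the spanner's frame. Outside diameter 58 mm, 18 mm thick (z 0 to 18), six-cornered through bore 37.8 mm across flats with a corner along the handle.
- small_ring (a point): Centre of the small ring: x +85, z 7.5 mm in the spanner's frame. Outside diameter 44 mm, 15 mm thick, bore 30.8 mm across flats, too small for the nut.
- handle_mid (a point): Middle of the handle bar, 0, 0, 27 mm in the spanner's frame, near the centre of mass: the place to grip, across its 17 mm width.
- board: Tan fibre punching board, fixed, 214 x 300 x 18 mm; origin at the centre of its underside, y along its 300 mm side, pointing roughly towards the robot; z up.
- dye_bottle: Bystander: brown dye bottle with black cap, 39 mm across, 82 mm high, origin under its centre; stands at the right of the work.
- rivet_jar: Bystander: glass jar of copper rivets, 47 mm across, 50 mm high, origin under its centre; stands on the board's near corner.
- bobbin: Bystander: wooden bobbin of waxed thread, 40 mm across, 18 mm high, origin under its centre; lies on the board's far corner.

How it is judged:
On the way, in this order (a step that is already met when the one before it is completed fails the run):
1. the spanner's big ring is fully down on the nut (distance between big_ring and nut_seat below 0.006 m and angle between the z axis of spanner and the z axis of nut_seat, either way round below 0.15 rad), for 0.1 s.
2. the nut is tight, driven by the spanner (value of joint clamp_nut above 2.383 rad and distance between big_ring and nut_seat below 0.012 m), for 0.2 s.
At the end, for the whole second after the job is handed in: The nut is tight (within 0.06 rad of its stop at 2.443), and the spanner lies released and still on the fibre board, handle side up, level within 5 degrees, the centres of both rings over the board (value of joint clamp_nut above 2.383 rad and x of big_ring in the frame of board between -0.107 and 0.107 m and y of big_ring in the frame of board between -0.15 and 0.15 m and x of small_ring in the frame of board between -0.107 and 0.107 m and y of small_ring in the frame of board between -0.15 and 0.15 m and angle between spanner's own z axis and vertical below 0.09 rad and height (world z) of spanner between 0.012 and 0.024 m and linear speed of spanner below 0.02 m/s and contact force between the fingers and spanner below 0.1 N); the robot touches nothing.
It fails at once if a bystander (dye bottle, rivet jar, bobbin) is moved more than 20 mm (distance of any of dye_bottle, rivet_jar, bobbin from where it was at the start of the episode above 0.02 m).
It fails at once if the robot touches the nut itself (contact force between any of the fingers, the arm and clamp_nut above 0.5 N).
It fails at once if the spanner is dropped (falls faster than 0.5 m/s out of the fingers) (linear speed of spanner above 0.5 m/s and contact force between the fingers and spanner below 0.05 N).
It also fails if it takes over 70 s, if anything falls off the work surface, if the arm or the gripper's body presses on something with over 40 N, if the wrist force passes 120 N, or if a joint passes its speed limit or range.

## Working session

There is one attempt and no reset: what is moved stays moved. The work goes in short steps, Python scripts to look and compute and a tool call to move; the robot and the scene stay as the last step left them, time stands still between calls to the robot, and variables do not carry over. Pictures are saved under pics/ and viewed, at most 10 in all, crops included, and the job is handed in when it is done.

Besides the shell and the picture viewer there is one more tool, called after "Emit:" by a JSON object that holds its "name" and its "arguments". servo_tool: Moves the arm, as the interface text tells. Its arguments: {"type":"object","properties":{"plan":{"type":"array"},"jaw":{"type":"number"}},"required":["plan"]}

```bash
mkdir -p pics
python3 - <<'E'
from station import telemetry, viewer, robot
import cv2,numpy as np
o=telemetry.get_obs();print(o)
print([a for a in dir(robot) if a[0]!='_'], robot.finger_overhang)
for n in("scene","top","wrist"):
    im=viewer.read_camera(n);cv2.imwrite(f"pics/{n}0.png",im[:,:,::-1]);p=viewer.camera_params(n);print(n,{k:np.round(v,4).tolist() if not isinstance(v,str) else v for k,v in p.items()})
E
```

```text
{'time_s': 0.0, 'joints': array([ 1.18979155,  0.33389683,  0.03989787,  1.46626842, -0.01336077,
        1.34330597, -0.05849034]), 'joint_velocities': array([ 0.00201072,  0.00151048, -0.00116257,  0.00109018,  0.00046473,
       -0.00129061, -0.00130483]), 'joint_torque': array([-8.67663894e-04, -6.58544827e+01,  1.36455998e+00, -4.05561519e+01,
        1.66425220e-02,  1.25179288e-02,  1.82251210e-05]), 'position': array([ 0.1805865 , -0.62396461,  0.24743208]), 'eef_rot': array([[ 9.60561016e-01,  2.78068661e-01, -5.95450292e-04],
       [ 2.78069255e-01, -9.60559858e-01,  1.49946233e-03],
       [-1.55012167e-04, -1.60590148e-03, -9.99998699e-01]]), 'contact_force': array([-0.04115969, -0.23700755, -0.24611499]), 'moment': array([-0.01818792,  0.00982775,  0.02069204]), 'finger_force': 0.0, 'grip_width': 0.08557421544170801}
['Unreachable', 'finger_overhang'] 0.017
scene {'camera_matrix': [[438.2454, 0.0, 322.33], [0.0, 438.2454, 238.1328], [0.0, 0.0, 1.0]], 'R': [[-0.6942, -0.7197, -0.0116], [-0.4529, 0.4492, -0.7701], [0.5595, -0.5294, -0.6378]], 't': [0.323, 0.4459, 0.704]}
top {'camera_matrix': [[462.5813, 0.0, 316.1224], [0.0, 462.5813, 249.3533], [0.0, 0.0, 1.0]], 'R': [[0.0217, -0.9991, 0.0363], [-0.9912, -0.0263, -0.1295], [0.1303, -0.0332, -0.9909]], 't': [-0.172, 0.6, 1.1279]}
wrist {'camera_matrix': [[371.6483, 0.0, 321.7944], [0.0, 371.6483, 236.5566], [0.0, 0.0, 1.0]], 'hand_eye': [[0.0007, -0.9466, -0.3223, 0.0832], [1.0, 0.0002, 0.0015, -0.0008], [-0.0014, -0.3223, 0.9466, -0.126], [0.0, 0.0, 0.0, 1.0]]}
```

View pics/top0.png

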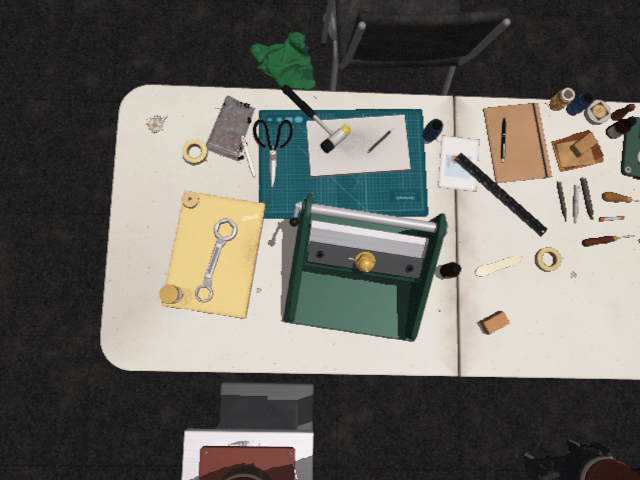

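View pics/scene0.png

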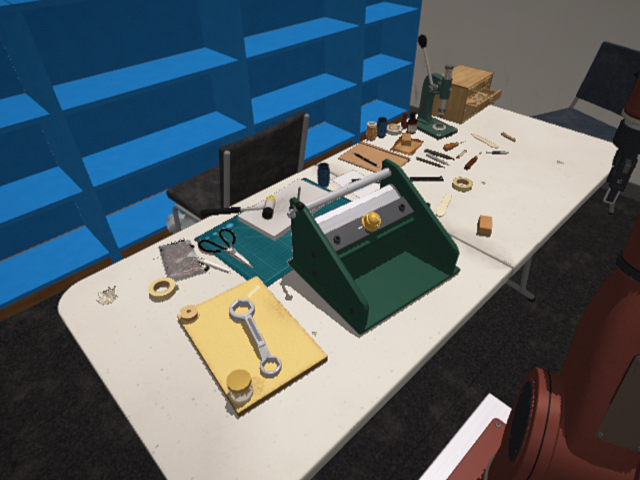

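Top view: the board sits around (215,255), with the big ring at (225,230), the small ring at (204,295), the jar at (172,294) and the bobbin at (191,200). The nut is at (366,262), with bar screws at (320,254) and (410,268). The scene view agrees with this. Next I'll measure by masks and rays.

```bash
cat > h.py <<'E'
import numpy as np, cv2
from station import telemetry, viewer
def ray(n,uv,pose=None):
    p=viewer.camera_params(n);K=np.array(p["camera_matrix"],float)
    d=(np.array(uv,float)-K[:2,2])/K[0,0]
    if n!="wrist":
        R,t=np.array(p["R"]),np.array(p["t"]);return -R.T@t, R.T@np.append(d,1)
    th=np.hypot(*d);v=np.append(d/max(th,1e-9)*np.sin(th),np.cos(th));H=np.array(p["hand_eye"])
    return pose[0]+pose[1]@H[:3,3], pose[1]@H[:3,:3]@v
def onz(n,uv,z,pose=None):
    o,d=ray(n,uv,pose);return o+d*(z-o[2])/d[2]
def tri(r1,r2):
    A=np.c_[r1[1],-r2[1]];s=np.linalg.lstsq(A,r2[0]-r1[0],rcond=None)[0]
    a,b=r1[0]+s[0]*r1[1],r2[0]+s[1]*r2[1];return (a+b)/2,np.linalg.norm(a-b)
def proj(n,X,pose=None):
    p=viewer.camera_params(n);K=np.array(p["camera_matrix"])
    if n!="wrist": c=np.array(p["R"])@X+np.array(p["t"]);return (K@c)[:2]/c[2]
    H=np.array(p["hand_eye"]);c=H[:3,:3].T@(pose[1].T@(X-pose[0])-H[:3,3])
    th=np.arctan2(np.hypot(*c[:2]),c[2]);return K[:2,2]+K[0,0]*th*c[:2]/np.hypot(*c[:2])
def wrist(name):
    o=telemetry.get_obs();im=viewer.read_camera("wrist");cv2.imwrite(name,im[:,:,::-1])
    return im,(o["position"],o["eef_rot"])
def blobs(m,lo=15):
    n,l,s,c=cv2.connectedComponentsWithStats(m.astype(np.uint8));return [(s[i,4],c[i].round(1).tolist(),s[i,:4].tolist()) for i in range(1,n) if s[i,4]>=lo]
E
python3 - <<'E'
from h import *
out=[]
for n in("top","scene"):
    im=cv2.imread(f"pics/{n}0.png");hsv=cv2.cvtColor(im,cv2.COLOR_BGR2HSV);H,S,V=[hsv[...,i].astype(int) for i in range(3)]
    yel=(H>15)&(H<30)&(S>70)&(V>90)
    print(n,"yellow",[b for b in blobs(yel,60)])
    b=max(blobs(yel,60))[2]
    # spanner: gray inside hull of board
    n_,l,s,c=cv2.connectedComponentsWithStats(yel.astype(np.uint8));i=1+np.argmax(s[1:,4])
    pts=np.argwhere(l==i)[:,::-1].astype(np.int32);hull=cv2.convexHull(pts);M=np.zeros(yel.shape,np.uint8);cv2.fillConvexPoly(M,hull,1)
    print("corners",cv2.boxPoints(cv2.minAreaRect(hull)).round(1).tolist(), cv2.approxPolyDP(hull,8,True)[:,0].tolist())
    g=(M>0)&(S<60)
    cs,hi=cv2.findContours(g.astype(np.uint8),cv2.RETR_CCOMP,cv2.CHAIN_APPROX_NONE)
    for c_,h_ in zip(cs,hi[0]):
        if cv2.contourArea(c_)>25:
            m=cv2.moments(c_);print("hole" if h_[3]>=0 else "outer",cv2.contourArea(c_),round(m['m10']/m['m00'],1),round(m['m01']/m['m00'],1))
print("screws",onz("top",(320,254),.142),onz("top",(410,268),.142))
im=cv2.imread("pics/top0.png");cv2.imwrite("pics/c1.png",cv2.resize(im[180:350,270:460],None,fx=4,fy=4,interpolation=cv2.INTER_CUBIC)[:600])
E
```

```text
top yellow [(np.int32(131), [598.9, 110.8], [592, 105, 14, 13]), (np.int32(70), [345.8, 129.0], [340, 124, 11, 12]), (np.int32(311), [194.6, 151.8], [183, 140, 24, 24]), (np.int32(8675), [213.3, 254.6], [159, 191, 107, 127]), (np.int32(171), [225.2, 229.3], [218, 222, 15, 15]), (np.int32(304), [548.1, 258.8], [537, 247, 24, 24]), (np.int32(329), [365.0, 260.8], [354, 251, 22, 21]), (np.int32(122), [203.3, 293.1], [197, 287, 13, 13])]
corners [[156.6999969482422, 304.1000061035156], [177.0, 188.0], [265.20001220703125, 203.39999389648438], [244.89999389648438, 319.5]] [[265, 204], [245, 317], [162, 305], [185, 191]]
outer 917.5 215.6 255.8
hole 145.5 203.2 293.0
hole 195.5 225.1 229.2
outer 169.5 168.4 258.0
scene yellow [(np.int32(1211), [473.2, 86.7], [451, 65, 51, 58]), (np.int32(271), [455.6, 99.3], [447, 87, 19, 25]), (np.int32(81), [435.9, 107.0], [432, 99, 8, 17]), (np.int32(126), [407.5, 146.7], [395, 142, 26, 10]), (np.int32(178), [461.8, 184.3], [452, 177, 21, 15]), (np.int32(294), [371.0, 221.0], [361, 211, 20, 20]), (np.int32(388), [162.3, 289.2], [148, 277, 30, 24]), (np.int32(9465), [248.9, 341.3], [177, 276, 151, 137]), (np.int32(104), [241.5, 309.5], [234, 306, 16, 8]), (np.int32(115), [270.1, 365.8], [263, 361, 15, 10])]
corners [[173.8000030517578, 312.79998779296875], [264.20001220703125, 255.89999389648438], [327.5, 356.3999938964844], [237.10000610351562, 413.29998779296875]] [[327, 356], [237, 412], [177, 315], [257, 276]]
outer 99.5 242.1 396.4
outer 1096.0 255.1 335.6
hole 138.5 270.1 365.6
hole 123.0 241.4 309.5
outer 98.0 212.1 295.5
screws [ 0.58029961 -0.16334287  0.142     ] [ 0.55309201 -0.37264223  0.142     ]
```

View pics/c1.png

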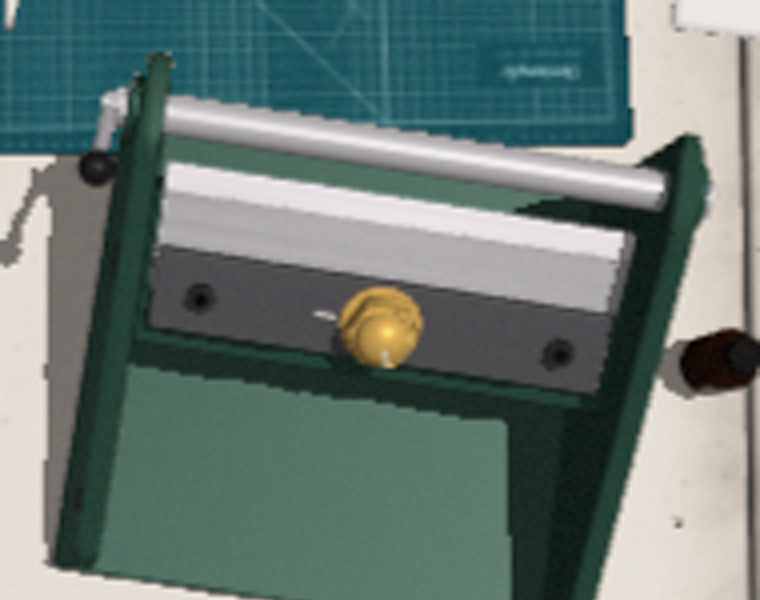

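The crop shows the bar screws at full-frame (320,254.5) and (409.5,268.5), the white bar mark left of the nut at about (351,259), and the nut's mark pointing down the slope at about (366.5,270).

Run:
```python
from h import *
np.set_printoptions(precision=4,suppress=True)
b=tri(ray("top",(225.1,229.2)),ray("scene",(241.4,309.5)));s=tri(ray("top",(203.2,293.0)),ray("scene",(270.1,365.7)))
print("big",b,"small",s,"len",np.linalg.norm(b[0]-s[0]))
print("bigz",onz("top",(225.1,229.2),.025),onz("scene",(241.4,309.5),.025))
print("smallz",onz("top",(203.2,293.0),.025),onz("scene",(270.1,365.7),.025))
for c in [[265,204],[245,317],[162,305],[185,191]]: print("corner",onz("top",c,.018))
print("nut",tri(ray("top",(365,260.8)),ray("scene",(371,221))))
print("bottle",onz("top",(460,268),.08), "jar",onz("top",(171,294),.05),"bob",onz("top",(191,199),.036))
```

```text
big (array([0.6527, 0.077 , 0.0259]), np.float64(0.0020504747178612817)) small (array([0.4888, 0.124 , 0.0252]), np.float64(0.0018210733041520032)) len 0.17055444240235157
bigz [0.6522 0.0764 0.025 ] [0.6543 0.0773 0.025 ]
smallz [0.4881 0.1234 0.025 ] [0.4896 0.1245 0.025 ]
corner [ 0.7228 -0.0225  0.018 ]
corner [0.4306 0.0172 0.018 ]
corner [0.456  0.2259 0.018 ]
corner [0.751  0.1858 0.018 ]
nut (array([ 0.5675, -0.2672,  0.1437]), np.float64(0.0013775752123458597))
bottle [ 0.5621 -0.5116  0.08  ] jar [0.4831 0.1965 0.05  ] bob [0.726  0.1648 0.036 ]
```

Emit:
{"name": "servo_tool", "arguments": {"plan": [{"travel":[0,0,-0.6],"twist":0},{"travel":[0,0,-0.6],"twist":0},{"travel":[0,0,-0.6],"twist":0},{"travel":[0,0,-0.6],"twist":0},{"travel":[0,0,-0.6],"twist":0},{"travel":[0,0,-0.6],"twist":0},{"travel":[0,0,-0.6],"twist":0},{"travel":[0,0,-0.6],"twist":0},{"travel":[0,0,-0.6],"twist":0},{"travel":[0,0,-0.6],"twist":0}]}}

```text
time_s: 1.15
position: [0.1719, -0.5951, 0.6313]
eef_rot: [[0.961, 0.277, 0.017], [0.278, -0.959, -0.056], [0.0, 0.059, -0.998]]
contact_force: [-0.4, -0.3, -0.1]
grip_width: 0.0852
finger_force: 0.0
```

The out-of-reach approach tilts the tool (j6 saturates). I'll check whether the tilt grows and stays.

Emit:
{"name": "servo_tool", "arguments": {"plan": [{"travel":[0,0,-0.4],"twist":0},{"travel":[0,0,-0.4],"twist":0},{"travel":[0,0,-0.4],"twist":0},{"travel":[0,0,-0.4],"twist":0},{"travel":[0,0,-0.4],"twist":0},{"travel":[0,0,-0.4],"twist":0}]}}

```text
time_s: 1.75
position: [0.156, -0.539, 0.6765]
eef_rot: [[0.961, 0.276, 0.033], [0.278, -0.954, -0.111], [0.001, 0.116, -0.993]]
contact_force: [0.6, -0.0, -0.0]
grip_width: 0.0854
finger_force: 0.0
```

Emit:
{"name": "servo_tool", "arguments": {"plan": [{"travel":[0,0,0.2],"twist":0},{"travel":[0,0,0.2],"twist":0},{"travel":[0,0,0.2],"twist":0},{"travel":[0,0,0.2],"twist":0}]}}

```text
time_s: 2.15
position: [0.1615, -0.5557, 0.5102]
eef_rot: [[0.96, 0.278, 0.029], [0.279, -0.955, -0.101], [-0.001, 0.105, -0.994]]
contact_force: [-0.6, -0.4, 0.8]
grip_width: 0.0853
finger_force: 0.0
```

Tilt can be built up and it persists, so I can later point the tool along the nut axis. Next I'll pick up the spanner.

```bash
cat >> h.py <<'E'
def go(P,xd=None,o=None):
    "travel/twist from present pose to world points P (list); xd: wanted tool x direction (projected)"
    o=o or telemetry.get_obs();p,R=o["position"],np.array(o["eef_rot"])
    for q in np.atleast_2d(P): print("travel",(R.T@(q-p)/.8).round(4).tolist(),"mm",(np.linalg.norm(q-p)*1e3).round(1))
    if xd is not None:
        v=R.T@np.array(xd,float);print("twist",round(float(np.arctan2(v[1],v[0])/(np.pi/2)),4))
E
python3 - <<'E'
from h import *
go([[.38,-.5,.46],[.5,-.38,.42],[.6,-.1,.40],[.571,.1,.25]],[.961,-.275,0])
E
```

```text
travel [0.2818, 0.0027, 0.0632] mm 231.0
travel [0.4677, -0.1042, 0.102] mm 391.9
travel [0.6854, -0.4064, 0.095] mm 642.0
travel [0.7205, -0.6749, 0.2551] mm 815.7
twist 0.3559
```

Emit:
{"name": "servo_tool", "arguments": {"plan": [{"travel":[0.06,0,0.013],"twist":0.05},{"travel":[0.12,0,0.026],"twist":0.1},{"travel":[0.18,0,0.04],"twist":0.15},{"travel":[0.24,0,0.055],"twist":0.2},{"travel":[0.29,-0.005,0.065],"twist":0.25},{"travel":[0.345,-0.035,0.08],"twist":0.3},{"travel":[0.4,-0.067,0.09],"twist":0.356},{"travel":[0.455,-0.1,0.1],"twist":0.356},{"travel":[0.49,-0.14,0.1],"twist":0.356},{"travel":[0.525,-0.185,0.1],"twist":0.356},{"travel":[0.56,-0.23,0.1],"twist":0.356},{"travel":[0.6,-0.28,0.098],"twist":0.356}]}}

```text
time_s: 3.35
position: [0.5637, -0.2195, 0.4163]
eef_rot: [[0.96, -0.277, 0.035], [-0.272, -0.956, -0.113], [0.065, 0.099, -0.993]]
contact_force: [0.5, 1.0, -0.1]
grip_width: 0.0851
finger_force: 0.0
```

Run:
```python
from h import *
go([[.571,.1,.25]],[.961,-.275,0])
```

```text
travel [-0.1133, -0.4049, 0.1615] mm 360.3
twist -0.0023
```

Emit:
{"name": "servo_tool", "arguments": {"plan": [{"travel":[-0.1133,-0.4049,0.1615],"twist":0},{"travel":[-0.1133,-0.4049,0.1615],"twist":0},{"travel":[-0.1133,-0.4049,0.1615],"twist":0},{"travel":[-0.1133,-0.4049,0.1615],"twist":0},{"travel":[-0.1133,-0.4049,0.1615],"twist":0},{"travel":[-0.1133,-0.4049,0.1615],"twist":0},{"travel":[-0.1133,-0.4049,0.1615],"twist":0},{"travel":[-0.1133,-0.4049,0.1615],"twist":0},{"travel":[-0.1133,-0.4049,0.1615],"twist":0}]}}

```text
time_s: 4.25
position: [0.5698, 0.1016, 0.2485]
eef_rot: [[0.962, -0.272, 0.033], [-0.267, -0.957, -0.112], [0.062, 0.099, -0.993]]
contact_force: [-0.2, 0.1, -0.2]
grip_width: 0.0852
finger_force: 0.0
```

Run:
```python
from h import *
np.set_printoptions(precision=4,suppress=True)
im,pose=wrist("pics/w1.png");print(pose)
hsv=cv2.cvtColor(im,cv2.COLOR_RGB2HSV);H,S,V=[hsv[...,i].astype(int) for i in range(3)]
yel=(H>15)&(H<30)&(S>70)&(V>90)
for b in blobs(yel,100): print(b, onz("wrist",b[1],.027,pose))
for X in([.6525,.0768,.027],[.489,.124,.0255],[.571,.1,.045]): print(proj("wrist",np.array(X),pose))
```

```text
(array([0.5698, 0.1016, 0.2485]), array([[ 0.9616, -0.2724,  0.0328],
       [-0.2673, -0.9571, -0.1117],
       [ 0.0618,  0.0986, -0.9932]]))
(np.int32(51559), [287.7, 183.4], [162, 34, 244, 325]) [0.6034 0.1033 0.027 ]
(np.int32(1339), [299.9, 127.8], [280, 106, 40, 45]) [0.6508 0.0774 0.027 ]
(np.int32(565), [301.8, 295.9], [287, 283, 30, 27]) [0.4884 0.1238 0.027 ]
[300.0151 125.8752]
[301.3523 294.8817]
[301.5789 218.2382]
```

View pics/w1.png

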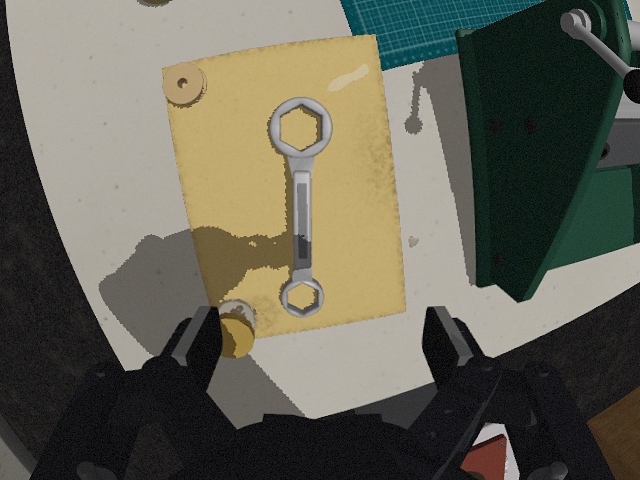

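The wrist view shows the big-ring bore at (300,128) and the small one at (302,296), both within 2 mm of prediction, and the jar and bobbin are well clear. I'll go down to the handle.

Run:
```python
from h import *
go([[.570,.1005,.10],[.570,.1005,.044]],[.9612,-.276,0])
```

```text
travel [-0.0126, -0.0198, 0.1852] mm 149.3
travel [-0.017, -0.0267, 0.2547] mm 205.3
twist -0.0005
```

Emit:
{"name": "servo_tool", "arguments": {"plan": [{"travel":[-0.005,-0.007,0.06],"twist":0},{"travel":[-0.008,-0.013,0.12],"twist":0},{"travel":[-0.0126,-0.0198,0.185],"twist":0},{"travel":[-0.015,-0.024,0.22],"twist":0},{"travel":[-0.017,-0.0267,0.245],"twist":0},{"travel":[-0.017,-0.0267,0.2547],"twist":0},{"travel":[-0.017,-0.0267,0.2547],"twist":0}], "jaw": 0.1}}

```text
time_s: 5.0
position: [0.5697, 0.0986, 0.0433]
eef_rot: [[0.96, -0.278, 0.033], [-0.273, -0.955, -0.113], [0.063, 0.1, -0.993]]
contact_force: [0.2, -0.1, -0.1]
grip_width: 0.047
finger_force: 0.0
```

Emit:
{"name": "servo_tool", "arguments": {"plan": [{"travel":[0,0,0],"twist":0},{"travel":[0,0,0],"twist":0},{"travel":[0,0,0],"twist":0},{"travel":[0,0,0],"twist":0},{"travel":[0,0,0],"twist":0},{"travel":[0,0,0],"twist":0}], "jaw": -1}}

```text
time_s: 5.6
position: [0.57, 0.1004, 0.0449]
eef_rot: [[0.96, -0.276, 0.036], [-0.271, -0.956, -0.112], [0.066, 0.098, -0.993]]
contact_force: [-1.1, -2.3, 6.6]
grip_width: 0.0157
finger_force: 58.5
```

Emit:
{"name": "servo_tool", "arguments": {"plan": [{"travel":[0.0016,0.0025,-0.025],"twist":0},{"travel":[0.004,0.006,-0.06],"twist":0},{"travel":[0.008,0.012,-0.12],"twist":0},{"travel":[0.012,0.018,-0.18],"twist":0},{"travel":[0.016,0.03,-0.24],"twist":0},{"travel":[0.02,0.045,-0.3],"twist":0},{"travel":[0.024,0.06,-0.36],"twist":0},{"travel":[0.028,0.075,-0.42],"twist":0},{"travel":[0.03,0.09,-0.48],"twist":0},{"travel":[0.034,0.105,-0.54],"twist":0},{"travel":[0.037,0.12,-0.6],"twist":0},{"travel":[0.04,0.135,-0.66],"twist":0}]}}

```text
time_s: 6.8
position: [0.5508, 0.0476, 0.5828]
eef_rot: [[0.961, -0.276, 0.034], [-0.27, -0.956, -0.112], [0.064, 0.098, -0.993]]
contact_force: [1.8, 0.7, -2.2]
grip_width: 0.0158
finger_force: 59.0
```

Emit:
{"name": "servo_tool", "arguments": {"plan": [{"travel":[0,0,-0.5],"twist":0},{"travel":[0,0,-0.5],"twist":0},{"travel":[0,0,-0.5],"twist":0},{"travel":[0,0,-0.5],"twist":0},{"travel":[0,0,-0.5],"twist":0},{"travel":[0,0,-0.5],"twist":0},{"travel":[0,0,-0.5],"twist":0},{"travel":[0,0,-0.5],"twist":0},{"travel":[0,0,-0.5],"twist":0},{"travel":[0,0,-0.5],"twist":0},{"travel":[0,0,-0.5],"twist":0},{"travel":[0,0,-0.5],"twist":0}]}}

```text
time_s: 8.0
position: [0.5033, 0.0526, 0.7095]
eef_rot: [[0.947, -0.266, 0.179], [-0.249, -0.962, -0.113], [0.202, 0.062, -0.977]]
contact_force: [0.1, -0.9, -3.8]
grip_width: 0.0156
finger_force: 62.0
```

Emit:
{"name": "servo_tool", "arguments": {"plan": [{"travel":[0,-0.06,-0.5],"twist":0},{"travel":[0,-0.06,-0.5],"twist":0},{"travel":[0,-0.06,-0.5],"twist":0},{"travel":[0,-0.06,-0.5],"twist":0},{"travel":[0,-0.06,-0.5],"twist":0},{"travel":[0,-0.06,-0.5],"twist":0},{"travel":[0,-0.06,-0.5],"twist":0},{"travel":[0,-0.06,-0.5],"twist":0},{"travel":[0,-0.06,-0.5],"twist":0},{"travel":[0,-0.06,-0.5],"twist":0},{"travel":[0,-0.06,-0.5],"twist":0},{"travel":[0,-0.06,-0.5],"twist":0}]}}

```text
time_s: 9.2
position: [0.4858, 0.1079, 0.7493]
eef_rot: [[0.938, -0.217, 0.269], [-0.199, -0.976, -0.092], [0.283, 0.032, -0.959]]
contact_force: [0.1, 1.6, -2.7]
grip_width: 0.0161
finger_force: 62.0
```

Emit:
{"name": "servo_tool", "arguments": {"plan": [{"travel":[-0.4,0,-1],"twist":0},{"travel":[-0.4,0,-1],"twist":0},{"travel":[-0.4,0,-1],"twist":0},{"travel":[-0.4,0,-1],"twist":0},{"travel":[-0.4,0,-1],"twist":0},{"travel":[-0.4,0,-1],"twist":0},{"travel":[-0.4,0,-1],"twist":0},{"travel":[-0.4,0,-1],"twist":0}]}}

```text
time_s: 10.0
position: [0.4629, 0.1139, 0.7542]
eef_rot: [[0.942, -0.187, 0.28], [-0.172, -0.982, -0.076], [0.289, 0.024, -0.957]]
contact_force: [-2.9, 0.1, -1.1]
grip_width: 0.0157
finger_force: 62.0
```

Run:
```python
from h import *
o=telemetry.get_obs();print(o["joints"].round(3),o["joint_velocities"].round(3),o["position"])
```

```text
[-1.615  0.096  1.385  0.775  0.055  2.09  -1.966] [ 1.681e+00  8.860e-01 -3.000e-03 -3.380e-01 -1.398e+00 -1.000e-03
  7.480e-01] [0.4629407  0.11389178 0.75422567]
```

Emit:
{"name": "servo_tool", "arguments": {"plan": [{"travel":[0.3,0,-1],"twist":0},{"travel":[0.3,0,-1],"twist":0},{"travel":[0.3,0,-1],"twist":0},{"travel":[0.3,0,-1],"twist":0},{"travel":[0.3,0,-1],"twist":0},{"travel":[0.3,0,-1],"twist":0},{"travel":[0.3,0,-1],"twist":0},{"travel":[0.3,0,-1],"twist":0},{"travel":[0.3,0,-1],"twist":0},{"travel":[0.3,0,-1],"twist":0}]}}

```text
time_s: 11.0
position: [0.4732, 0.087, 0.7854]
eef_rot: [[0.921, -0.19, 0.339], [-0.173, -0.982, -0.08], [0.348, 0.015, -0.937]]
contact_force: [0.7, 0.5, -2.8]
grip_width: 0.0159
finger_force: 62.1
```

Run:
```python
from h import *
o=telemetry.get_obs();print(o["joints"].round(3),o["joint_velocities"].round(3),o["position"])
```

```text
[-1.451  0.137  1.384  0.687 -0.028  2.089 -1.869] [ 0.038 -0.006  0.001 -0.003 -0.003 -0.001  0.035] [0.47323018 0.0870171  0.78536377]
```

Emit:
{"name": "servo_tool", "arguments": {"plan": [{"travel":[0.7,0,-1],"twist":0},{"travel":[0.7,0,-1],"twist":0},{"travel":[0.7,0,-1],"twist":0},{"travel":[0.7,0,-1],"twist":0},{"travel":[0.7,0,-1],"twist":0},{"travel":[0.7,0,-1],"twist":0},{"travel":[0.7,0,-1],"twist":0},{"travel":[0.7,0,-1],"twist":0},{"travel":[0.7,0,-1],"twist":0},{"travel":[0.7,0,-1],"twist":0}]}}

```text
time_s: 12.0
position: [0.4821, 0.0583, 0.8135]
eef_rot: [[0.905, -0.162, 0.393], [-0.152, -0.987, -0.055], [0.397, -0.01, -0.918]]
contact_force: [1.4, -1.7, -5.0]
grip_width: 0.0158
finger_force: 62.0
```

Emit:
{"name": "servo_tool", "arguments": {"plan": [{"travel":[0.8,0.05,-1],"twist":0},{"travel":[0.8,0.05,-1],"twist":0},{"travel":[0.8,0.05,-1],"twist":0},{"travel":[0.8,0.05,-1],"twist":0},{"travel":[0.8,0.05,-1],"twist":0},{"travel":[0.8,0.05,-1],"twist":0},{"travel":[0.8,0.05,-1],"twist":0},{"travel":[0.8,0.05,-1],"twist":0},{"travel":[0.8,0.05,-1],"twist":0},{"travel":[0.8,0.05,-1],"twist":0},{"travel":[0.8,0.05,-1],"twist":0},{"travel":[0.8,0.05,-1],"twist":0}]}}

```text
time_s: 13.2
position: [0.5271, -0.0046, 0.8358]
eef_rot: [[0.88, -0.162, 0.446], [-0.151, -0.987, -0.059], [0.45, -0.015, -0.893]]
contact_force: [-0.3, -0.7, -2.6]
grip_width: 0.0154
finger_force: 62.1
```

Emit:
{"name": "servo_tool", "arguments": {"plan": [{"travel":[0.8,0.1,-1],"twist":0},{"travel":[0.8,0.1,-1],"twist":0},{"travel":[0.8,0.1,-1],"twist":0},{"travel":[0.8,0.1,-1],"twist":0},{"travel":[0.8,0.1,-1],"twist":0},{"travel":[0.8,0.1,-1],"twist":0},{"travel":[0.8,0.1,-1],"twist":0},{"travel":[0.8,0.1,-1],"twist":0},{"travel":[0.8,0.1,-1],"twist":0},{"travel":[0.8,0.1,-1],"twist":0}]}}

```text
time_s: 14.2
position: [0.5248, -0.0558, 0.8586]
eef_rot: [[0.855, -0.16, 0.493], [-0.148, -0.987, -0.064], [0.497, -0.018, -0.868]]
contact_force: [0.2, 0.8, -3.6]
grip_width: 0.0156
finger_force: 62.1
```

Run:
```python
from h import *
o=telemetry.get_obs();print(o["joints"].round(3),o["joint_velocities"].round(3),o["position"],o["eef_rot"].round(3))
```

```text
[-0.302  0.219  0.62   0.339 -0.228  2.089 -1.631] [ 0.116 -0.003 -0.073 -0.004 -0.007 -0.002  0.043] [ 0.52483919 -0.05584169  0.85856533] [[ 0.855 -0.16   0.493]
 [-0.148 -0.987 -0.064]
 [ 0.497 -0.018 -0.868]]
```

Tool z is now aligned with the inverse nut axis. I'll move above the nut for a close look.

```bash
cat >> h.py <<'E'
yw=np.radians(-7.4);XS=np.array([np.cos(yw),np.sin(yw),0]);YS=np.array([-np.sin(yw),np.cos(yw),0]);N=-.5*XS+np.array([0,0,.866]);DN=-.866*XS-np.array([0,0,.5])
Rg=np.array([[0.96,-0.276,0.036],[-0.271,-0.956,-0.112],[0.066,0.098,-0.993]]);pg=np.array([.57,.1004,.0449])
BR=Rg.T@(np.array([.6519,.0770,.027])-pg)  # big ring in tool frame at grasp
SR=Rg.T@(np.array([.4887,.1239,.0255])-pg)
def hdir(phi): a=np.radians(phi);return np.cos(a)*DN+np.sin(a)*YS   # clockwise from above: down -> left
E
python3 - <<'E'
from h import *
print(BR,SR)
R=telemetry.get_obs()["eef_rot"]
seat=np.array([.567,-.268,.14])+.013*N
for k in(.2,.09): go([seat+k*N-R@BR],XS)
print(np.cross(N,DN),YS)
E
```

```text
[ 0.083784  -0.0019882  0.0233439] [-0.0856969 -0.0019284  0.0137054]
travel [-0.4677, 0.272, 0.5268] mm 604.2
twist -0.0232
travel [-0.4673, 0.2719, 0.6643] mm 685.2
twist -0.0232
[-0.12878993 -0.99162753  0.        ] [0.1287956  0.99167116 0.        ]
```

Emit:
{"name": "servo_tool", "arguments": {"plan": [{"travel":[-0.04,0.023,0.045],"twist":-0.02},{"travel":[-0.08,0.047,0.09],"twist":-0.02},{"travel":[-0.12,0.07,0.135],"twist":-0.02},{"travel":[-0.16,0.093,0.18],"twist":-0.02},{"travel":[-0.2,0.116,0.225],"twist":-0.02},{"travel":[-0.24,0.14,0.27],"twist":-0.02},{"travel":[-0.28,0.163,0.315],"twist":-0.02},{"travel":[-0.32,0.186,0.36],"twist":-0.02},{"travel":[-0.36,0.21,0.41],"twist":-0.02},{"travel":[-0.4,0.233,0.45],"twist":-0.02},{"travel":[-0.44,0.256,0.5],"twist":-0.02},{"travel":[-0.467,0.272,0.527],"twist":-0.02}]}}

```text
time_s: 15.4
position: [0.4385, -0.1548, 0.5576]
eef_rot: [[0.862, -0.122, 0.492], [-0.105, -0.992, -0.062], [0.496, 0.002, -0.868]]
contact_force: [-0.0, 0.6, -2.8]
grip_width: 0.016
finger_force: 62.1
```

Run:
```python
from h import *
seat=np.array([.567,-.268,.14])+.013*N
o=telemetry.get_obs();print(o["joints"].round(3),o["position"],o["eef_rot"].round(3));R=o["eef_rot"]
go([seat+.09*N-R@BR],XS)
im,pose=wrist("pics/w2.png")
print("pred ring px",proj("wrist",pose[0]+R@BR,pose),"nut",proj("wrist",seat,pose))
hsv=cv2.cvtColor(im,cv2.COLOR_RGB2HSV);H,S,V=[hsv[...,i].astype(int) for i in range(3)]
print(blobs((H>15)&(H<30)&(S>70)&(V>90),60))
```

```text
[ 0.352 -0.381 -0.024  1.631 -0.11   1.383 -1.373] [ 0.43846129 -0.15483461  0.55759041] [[ 0.862 -0.122  0.492]
 [-0.105 -0.992 -0.062]
 [ 0.496  0.002 -0.868]]
travel [-0.2107, 0.122, 0.3832] mm 363.2
twist 0.0048
pred ring px [318.4122284  113.10830723] nut [383.65882504 225.55510678]
[(np.int32(119), [536.5, 45.1], [528, 34, 20, 20]), (np.int32(2180), [512.1, 83.8], [474, 47, 75, 75]), (np.int32(77), [568.1, 55.8], [563, 51, 11, 11]), (np.int32(560), [564.8, 91.1], [547, 73, 36, 35]), (np.int32(392), [155.1, 134.0], [141, 121, 28, 28]), (np.int32(14439), [184.8, 252.0], [121, 176, 118, 153]), (np.int32(266), [574.3, 198.8], [565, 186, 20, 27]), (np.int32(681), [381.5, 223.0], [366, 209, 31, 30]), (np.int32(351), [542.7, 280.5], [531, 267, 25, 29])]
```

View pics/w2.png

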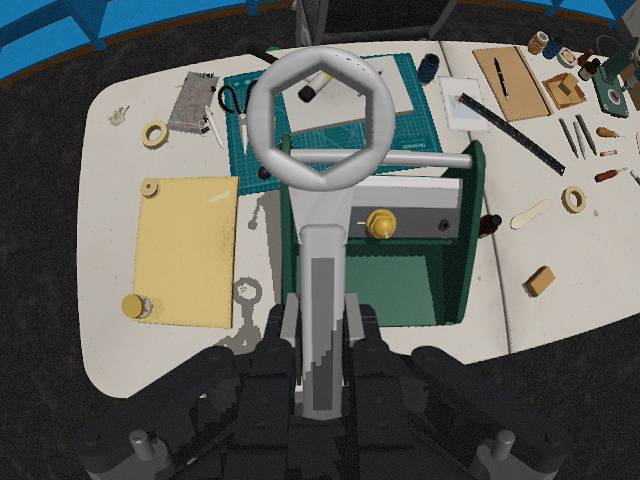

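The held ring's bore is at (320,114), against a prediction of (318,113), so the grasp is as modelled. The nut is at (381,223). I'll close in above the nut.

Emit:
{"name": "servo_tool", "arguments": {"plan": [{"travel":[-0.026,0.015,0.048],"twist":0.005},{"travel":[-0.052,0.03,0.096],"twist":0.005},{"travel":[-0.078,0.045,0.144],"twist":0.005},{"travel":[-0.104,0.06,0.192],"twist":0.005},{"travel":[-0.13,0.075,0.24],"twist":0.005},{"travel":[-0.157,0.09,0.287],"twist":0.005},{"travel":[-0.183,0.106,0.335],"twist":0.005},{"travel":[-0.21,0.122,0.383],"twist":0.005},{"travel":[-0.21,0.122,0.383],"twist":0.005}]}}

```text
time_s: 16.35
position: [0.4295, -0.2515, 0.202]
eef_rot: [[0.866, -0.129, 0.483], [-0.116, -0.992, -0.057], [0.487, -0.007, -0.874]]
contact_force: [0.0, 1.7, -3.4]
grip_width: 0.0159
finger_force: 62.1
```

Run:
```python
from h import *
seat=np.array([.567,-.268,.14])+.013*N
o=telemetry.get_obs();print(o["joints"].round(3),o["position"],o["eef_rot"].round(3));R=o["eef_rot"]
im,pose=wrist("pics/w3.png")
print("pred ring px",proj("wrist",pose[0]+R@BR,pose),"nut",proj("wrist",seat,pose),"top",proj("wrist",seat+.021*N,pose))
cv2.imwrite("pics/w3c.png",cv2.resize(im[20:320,150:500,::-1],None,fx=2,fy=2,interpolation=cv2.INTER_CUBIC))
```

```text
[ 0.688 -0.216 -0.081  2.237 -0.39   0.7   -0.85 ] [ 0.42945945 -0.25147156  0.2019674 ] [[ 0.866 -0.129  0.483]
 [-0.116 -0.992 -0.057]
 [ 0.487 -0.007 -0.874]]
pred ring px [318.41865161 113.0991455 ] nut [321.15128083 102.86537067] top [320.90116004 102.24795199]
```

View pics/w3c.png

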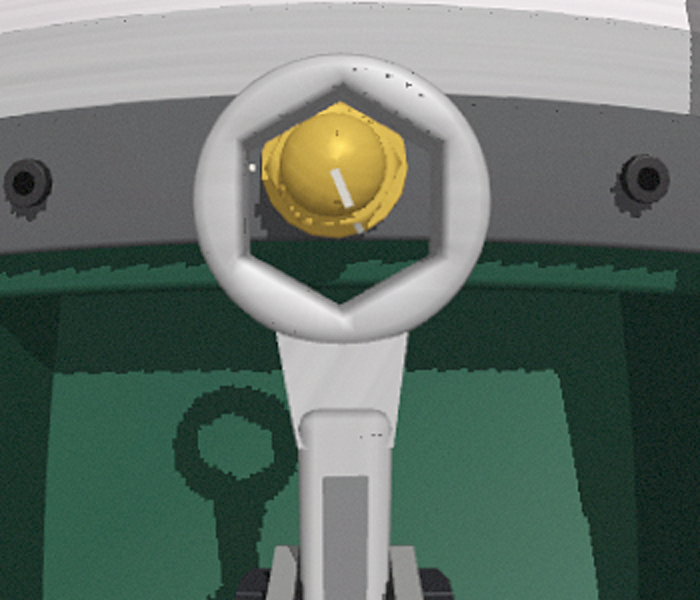

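The close view is nearly along the nut axis. The nut appears inside the bore, offset towards the ring's far side, with bar screws at full-frame (163.5,112) and (472.5,110), the nut's white mark from (317,105) to (330.5,135), and the bar mark at (275.5,104). I'll triangulate the axis and the nut angle.

Run:
```python
from h import *
np.set_printoptions(precision=4,suppress=True)
im=cv2.imread("pics/w3.png")[:,:,::-1];o=telemetry.get_obs();pose=(o["position"],o["eef_rot"])
a=tri(ray("top",(320,254.5)),ray("wrist",(163.5,112),pose));b=tri(ray("top",(409.5,268.5)),ray("wrist",(472.5,110),pose))
print("screws",a,b,np.degrees(np.arctan2(-(a[0]-b[0])[0],(a[0]-b[0])[1])))
hsv=cv2.cvtColor(im,cv2.COLOR_RGB2HSV);H,S,V=[hsv[...,i].astype(int) for i in range(3)]
m=((H>12)&(H<32)&(S>80)&(V>60)).astype(np.uint8);m[:60]=0;m[150:]=0;m[:,:270]=0;m[:,365:]=0
c=max(cv2.findContours(m,cv2.RETR_EXTERNAL,1)[0],key=cv2.contourArea)
(cx,cy),r=cv2.minEnclosingCircle(c);e=cv2.fitEllipse(cv2.convexHull(c));print("flange",cx,cy,r,e)
t=tri(ray("top",(365,260.8)),ray("wrist",(cx,cy),pose));print(t)
def onplane(uv,P,h):
    O,d=ray("wrist",uv,pose);return O+d*(((P+h*N-O)@N)/(d@N))
bar=(a[0]+b[0])/2;bar+= (0.14-bar[2])*np.array([0,0,1.])*0
print("screwmid",bar)
for P in(np.array([.567,-.268,.14]),):
    q=onplane((cx,cy),P,.004)-.004*N;print("axis foot",q,"in frame rel P",(q-P)@-DN,(q-P)@YS)
    for h in(.0215,.034):print(h,proj("wrist",q+h*N,pose))
    for uv,h in(((330,135),.0205),((324,123),.028),((275.5,104),.0)):
        w=onplane(uv,P,h)-q;print("mark phi",np.degrees(np.arctan2(w@YS,w@DN)),np.hypot(w@YS,w@DN))
```

```text
screws (array([ 0.5779, -0.1629,  0.1521]), np.float64(0.00018416465459623101)) (array([ 0.5515, -0.3683,  0.1519]), np.float64(0.001979656295560348)) -7.306790797097089
flange 316.2452697753906 102.10377502441406 36.89562225341797 ((316.7215881347656, 104.52035522460938), (67.09944915771484, 73.15221405029297), 82.07439422607422)
(array([ 0.5659, -0.2655,  0.1525]), np.float64(0.0017263146859086093))
screwmid [ 0.5647 -0.2656  0.152 ]
axis foot [ 0.5717 -0.2653  0.1425] in frame rel P 0.004922564099143614 0.0033131243877527086
0.0215 [315.7057 101.4418]
0.034 [315.2669 100.9037]
mark phi -22.65509244979589 0.022510653999487207
mark phi -20.844580292171713 0.01400431877009044
mark phi 88.51174480059083 0.02714241572957803
```

```bash
cat >> h.py <<'E'
FOOT=np.array([.572,-.2655,.1405])
def place(phi,k,br=None,o=None,foot=None):
    "ring centre at nut_seat + k*N, handle at phi deg"
    br=BR if br is None else br;foot=FOOT if foot is None else foot
    o=o or telemetry.get_obs();R=np.array(o["eef_rot"]);v=R.T@(-hdir(phi));a=np.arctan2(v[1],v[0])
    R2=R@np.array([[np.cos(a),-np.sin(a),0],[np.sin(a),np.cos(a),0],[0,0,1]])
    T=foot+(.013+k)*N-R2@br
    print("phi",phi,"k",k,"travel",(R.T@(T-o["position"])/.8).round(4).tolist(),"twist",round(a/(np.pi/2),4),"T",T.round(4))
E
python3 - <<'E'
from h import *
for p in(-10,-20,-31): place(p,.045)
E
```

```text
phi -10 k 0.045 travel [0.0102, 0.0156, 0.0562] twist -0.1126 T [ 0.4588 -0.2676  0.1707]
phi -20 k 0.045 travel [0.0154, 0.0331, 0.0562] twist -0.2237 T [ 0.4606 -0.2819  0.1727]
phi -31 k 0.045 travel [0.0245, 0.051, 0.0562] twist -0.346 T [ 0.465  -0.297   0.1762]
```

Emit:
{"name": "servo_tool", "arguments": {"plan": [{"travel":[0.005,0.01,0.01],"twist":-0.07},{"travel":[0.011,0.02,0.02],"twist":-0.14},{"travel":[0.015,0.031,0.03],"twist":-0.21},{"travel":[0.02,0.042,0.04],"twist":-0.28},{"travel":[0.0245,0.051,0.05],"twist":-0.346},{"travel":[0.0245,0.051,0.0562],"twist":-0.346},{"travel":[0.0245,0.051,0.0562],"twist":-0.346}]}}

```text
time_s: 17.1
position: [0.4674, -0.2978, 0.1806]
eef_rot: [[0.804, 0.333, 0.492], [0.414, -0.908, -0.062], [0.427, 0.254, -0.868]]
contact_force: [-0.2, -0.3, -3.2]
grip_width: 0.0154
finger_force: 62.0
```

Run:
```python
from h import *
o=telemetry.get_obs();print(o["joints"].round(3),o["position"],o["eef_rot"].round(3));R=o["eef_rot"]
im,pose=wrist("pics/w4.png")
print("pred ring px",proj("wrist",pose[0]+R@BR,pose),[(h,proj("wrist",FOOT+h*N,pose).round(1)) for h in(.004,.02,.034)])
cv2.imwrite("pics/w4c.png",cv2.resize(im[20:190,220:420,::-1],None,fx=3.5,fy=3.5,interpolation=cv2.INTER_CUBIC))
place(-31,.0)
```

```text
[ 0.62  -0.067  0.019  2.162 -0.426  0.629 -0.226] [ 0.46737844 -0.29777106  0.18055218] [[ 0.804  0.333  0.492]
 [ 0.414 -0.908 -0.062]
 [ 0.427  0.254 -0.868]]
pred ring px [317.99007024 113.8977649 ] [(0.004, array([314.2, 120.2])), (0.02, array([313.4, 120.8])), (0.034, array([312.7, 121.3]))]
phi -31 k 0.0 travel [-0.0037, -0.003, 0.06] twist -0.0004 T [ 0.4874 -0.2998  0.1368]
```

View pics/w4c.png

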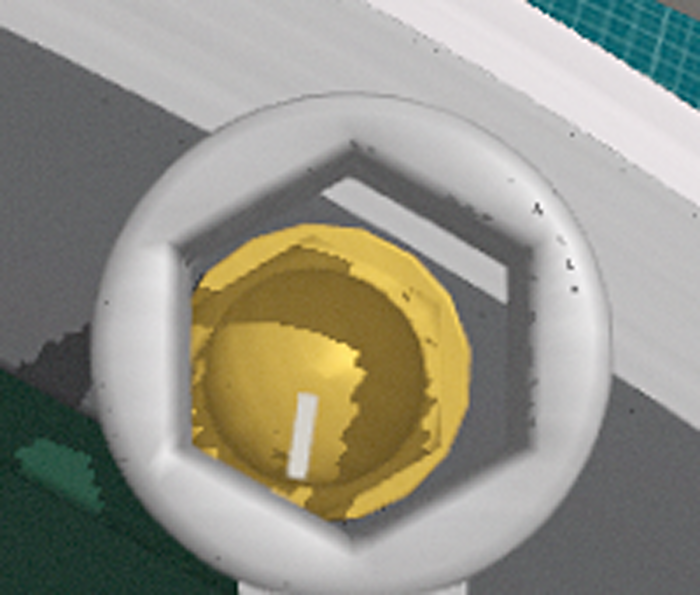

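The view shows the nut's hexagon square to the ring bore to within a few degrees, with its top corner at crop (315,240) and right flat at x≈438. The dome centre is at full-frame (310,128) and the bore centre at (321,119). I'll update both from these pixels.

```bash
cat > m.py <<'E'
from h import *
np.set_printoptions(precision=4,suppress=True)
o=telemetry.get_obs();pose=(o["position"],o["eef_rot"]);R=pose[1]
O,d=ray("wrist",(321,118.5),(np.zeros(3),np.eye(3)))
top=O+d*(.0145-O[2])/d[2];br=top+.009*np.array([.065,0,1]);br[1]=top[1];print("BR new",br,"old",BR)
for uv,h in(((312,126.3),.004),((310,128),.022)):
    O,d=ray("wrist",uv,pose);X=O+d*(((FOOT+h*N-O)@N)/(d@N));print("foot",X-h*N,"tool shift mm",R.T@(X-h*N-FOOT)*1e3)
E
python3 m.py
```

```text
BR new [ 0.0826 -0.0008  0.0235] old [ 0.0838 -0.002   0.0233]
foot [ 0.5685 -0.2658  0.1385] tool shift mm [-3.7931 -1.4231  0.0167]
foot [ 0.5681 -0.2654  0.1383] tool shift mm [-4.0369 -1.8995  0.0194]
```

```bash
sed -i 's/^FOOT=.*/FOOT=np.array([.568,-.2656,.1395])/' h.py
cat >> h.py <<'E'
BR=np.array([.0826,-.0008,.0235])
E
python3 - <<'E'
from h import *
for k in(.03,.02,.01,0,-.007): place(-31,k)
E
```

```text
phi -31 k 0.03 travel [-0.007, -0.0065, 0.021] twist -0.0004 T [ 0.469  -0.2964  0.1621]
phi -31 k 0.02 travel [-0.0069, -0.0064, 0.0335] twist -0.0004 T [ 0.4739 -0.297   0.1535]
phi -31 k 0.01 travel [-0.0069, -0.0064, 0.0459] twist -0.0004 T [ 0.4789 -0.2977  0.1448]
phi -31 k 0 travel [-0.0069, -0.0063, 0.0584] twist -0.0004 T [ 0.4839 -0.2983  0.1362]
phi -31 k -0.007 travel [-0.0069, -0.0063, 0.0672] twist -0.0004 T [ 0.4873 -0.2988  0.1301]
```

Emit:
{"name": "servo_tool", "arguments": {"plan": [{"travel":[-0.007,-0.0065,0.005],"twist":0},{"travel":[-0.007,-0.0065,0.02],"twist":0},{"travel":[-0.007,-0.0064,0.0335],"twist":0},{"travel":[-0.007,-0.0064,0.04],"twist":0},{"travel":[-0.007,-0.0064,0.0435],"twist":0},{"travel":[-0.007,-0.0064,0.0435],"twist":0}]}}

```text
time_s: 17.75
position: [0.4785, -0.2979, 0.1458]
eef_rot: [[0.803, 0.335, 0.493], [0.417, -0.907, -0.062], [0.426, 0.255, -0.868]]
contact_force: [5.1, 2.8, -0.5]
grip_width: 0.016
finger_force: 62.3
```

Run:
```python
from h import *
o=telemetry.get_obs();print(o["contact_force"],o["moment"],(o["eef_rot"].T@o["contact_force"]).round(2));R=o["eef_rot"]
im,pose=wrist("pics/w5.png")
cv2.imwrite("pics/w5c.png",cv2.resize(im[40:190,230:410,::-1],None,fx=3,fy=3,interpolation=cv2.INTER_CUBIC))
for k in(.005,0,-.007): place(-31,k)
```

```text
[ 5.12817534  2.84402454 -0.45043835] [ 0.63413868 -0.71775809  0.39151606] [ 5.11 -0.97  2.74]
phi -31 k 0.005 travel [-0.0, -0.0004, 0.0078] twist 0.0012 T [ 0.4814 -0.298   0.1405]
phi -31 k 0 travel [-0.0, -0.0004, 0.014] twist 0.0012 T [ 0.4839 -0.2983  0.1361]
phi -31 k -0.007 travel [0.0, -0.0003, 0.0228] twist 0.0012 T [ 0.4873 -0.2988  0.1301]
```

View pics/w5c.png

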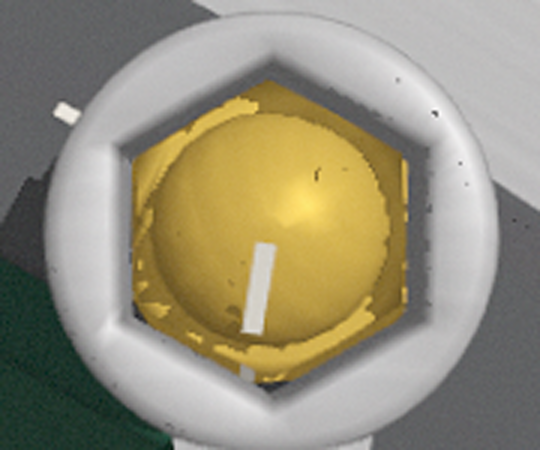

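The dome is centred in the bore with the flats parallel, there is a small gap on the handle side, and contact is 5 N along +x. I'll nudge 1.5 mm outward and press down.

Emit:
{"name": "servo_tool", "arguments": {"plan": [{"travel":[0.002,0,0.002],"twist":0},{"travel":[0.002,0,0.005],"twist":0},{"travel":[0.002,0,0.008],"twist":0},{"travel":[0.002,0,0.011],"twist":0},{"travel":[0.002,0,0.014],"twist":0},{"travel":[0.002,0,0.014],"twist":0}]}}

```text
time_s: 18.4
position: [0.4837, -0.2985, 0.136]
eef_rot: [[0.804, 0.335, 0.491], [0.415, -0.908, -0.062], [0.425, 0.254, -0.869]]
contact_force: [-2.0, 1.2, 2.0]
grip_width: 0.0156
finger_force: 62.9
```

Run:
```python
from h import *
o=telemetry.get_obs();print(o["moment"],(o["eef_rot"].T@(o["contact_force"]+[0,0,3])).round(2));R=o["eef_rot"];print(((o["position"]+R@BR-FOOT)@N-.013)*1e3)
place(-31,0);place(-31,-.007)
```

```text
[0.3153173  0.12139643 0.17081913] [ 0.97 -0.52 -5.39]
-0.20209883326988143
phi -31 k 0 travel [0.0004, -0.0, -0.0003] twist 0.0003 T [ 0.4838 -0.2983  0.1363]
phi -31 k -0.007 travel [0.0004, -0.0, 0.0085] twist 0.0003 T [ 0.4873 -0.2988  0.1302]
```

Emit:
{"name": "servo_tool", "arguments": {"plan": [{"travel":[0,0,0.002],"twist":0},{"travel":[0,0,0.004],"twist":0},{"travel":[0,0,0.006],"twist":0},{"travel":[0,0,0.0075],"twist":0},{"travel":[0,0,0.0075],"twist":0}]}}

```text
time_s: 18.9
position: [0.4861, -0.2989, 0.1306]
eef_rot: [[0.805, 0.334, 0.49], [0.415, -0.908, -0.062], [0.424, 0.254, -0.869]]
contact_force: [-7.1, 0.7, 2.8]
grip_width: 0.0153
finger_force: 63.8
```

Run:
```python
from h import *
o=telemetry.get_obs();print(o["moment"],(o["eef_rot"].T@(o["contact_force"]+[0,0,3])).round(2));R=o["eef_rot"];print(((o["position"]+R@BR-FOOT)@N-.013)*1e3)
im,pose=wrist("pics/w6.png");cv2.imwrite("pics/w6c.png",cv2.resize(im[30:300,210:430,::-1],None,fx=2.2,fy=2.2,interpolation=cv2.INTER_CUBIC))
```

```text
[0.16989761 0.8921118  0.06869849] [-2.93 -1.52 -8.54]
-6.13798603154515
```

View pics/w6c.png

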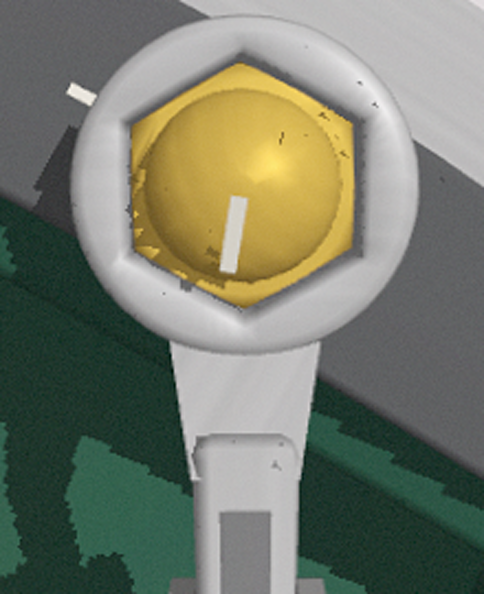

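The hexagon now fills the bore with the flats parallel, and the ring has pivoted about 8 mm up in the grip. It's nearly seated, so I'll press slightly more.

Emit:
{"name": "servo_tool", "arguments": {"plan": [{"travel":[0.001,0,0.0015],"twist":0},{"travel":[0.002,0,0.003],"twist":0},{"travel":[0.002,0,0.003],"twist":0}]}}

```text
time_s: 19.25
position: [0.4874, -0.2992, 0.1287]
eef_rot: [[0.806, 0.333, 0.489], [0.414, -0.908, -0.063], [0.423, 0.253, -0.87]]
contact_force: [-13.1, -1.1, 4.1]
grip_width: 0.0158
finger_force: 64.6
```

```bash
cat > meas.py <<'E'
from h import *
o=telemetry.get_obs();R=o["eef_rot"];print("moment",o["moment"].round(2),"Ftool",(R.T@(o["contact_force"]+[0,0,3])).round(2),"zdir",R[:,2].round(3))
im,pose=wrist("pics/wm.png")
hsv=cv2.cvtColor(im,cv2.COLOR_RGB2HSV);H,S,V=[hsv[...,i].astype(int) for i in range(3)]
# ring outline: steel = low saturation bright; use bore(brass) + ring by circle fit on gray edges
yel=((H>12)&(H<32)&(S>80)&(V>60)).astype(np.uint8);yel[:50]=0;yel[160:]=0;yel[:,:260]=0;yel[:,380:]=0
c=max(cv2.findContours(yel,cv2.RETR_EXTERNAL,1)[0],key=cv2.contourArea)
print("brass bbox",cv2.boundingRect(c),"area",cv2.contourArea(c))
st=((S<28)&(V>125)).astype(np.uint8)
row=[]
for y in range(95,140,5):
    xs=np.where(st[y,:321])[0]; 
    L=321-60
    # walk outwards from bore edge
    def edge(step):
        x=321+step*45
        while not st[y,x]: x+=step
        while st[y,x]: x+=step
        return x
    row.append((y,edge(-1),edge(1)))
print("ring width rows",[(y,b-a) for y,a,b in row])
w=max(b-a for y,a,b in row);print("dist mm",29/np.tan(w/2/371.6),"-> tool z of ring",29/np.tan(w/2/371.6)-126)
# white nut mark
wm=((S<40)&(V>150)).astype(np.uint8);m=np.zeros_like(wm);cv2.fillPoly(m,[cv2.convexHull(c)],1)
bl=[b for b in blobs((wm&m)>0,8)];print("mark",bl)
E
python3 meas.py
```

```text
moment [-0.08  1.82 -0.11] Ftool [ -8.06  -1.57 -12.49] zdir [ 0.489 -0.063 -0.87 ]
brass bbox (268, 57, 104, 103) area 8515.5
ring width rows [(95, 158), (100, 161), (105, 161), (110, 162), (115, 162), (120, 161), (125, 160), (130, 158), (135, 155)]
dist mm 130.92816613025565 -> tool z of ring 4.928166130255647
mark [(np.int32(252), [314.7, 137.4], [309, 120, 12, 35])]
```

Run:
```python
import cv2,numpy as np
for f in("w4","w5","w6","wm"):
    im=cv2.imread(f"pics/{f}.png").astype(int);hsv=cv2.cvtColor(im.astype(np.uint8),cv2.COLOR_BGR2HSV)
    y=112
    print(f,"S",[(x,int(hsv[y,x,1]),int(hsv[y,x,2])) for x in list(range(238,250,1))+list(range(262,284,1))])
    print("  R",[(x,int(hsv[y,x,1]),int(hsv[y,x,2])) for x in list(range(358,380,1))+list(range(392,406,1))])
```

```text
w4 S [(238, 5, 99), (239, 5, 99), (240, 3, 96), (241, 8, 96), (242, 8, 100), (243, 13, 101), (244, 6, 81), (245, 10, 75), (246, 4, 114), (247, 4, 133), (248, 3, 150), (249, 5, 161), (262, 4, 215), (263, 1, 218), (264, 1, 222), (265, 1, 222), (266, 1, 225), (267, 1, 214), (268, 1, 197), (269, 4, 180), (270, 2, 158), (271, 3, 147), (272, 0, 137), (273, 9, 138), (274, 43, 130), (275, 175, 134), (276, 160, 143), (277, 168, 144), (278, 167, 134), (279, 162, 135), (280, 154, 137), (281, 160, 140), (282, 169, 128), (283, 168, 132)]
  R [(358, 10, 102), (359, 5, 100), (360, 5, 103), (361, 15, 105), (362, 3, 99), (363, 10, 106), (364, 5, 101), (365, 5, 95), (366, 3, 91), (367, 3, 94), (368, 6, 92), (369, 3, 92), (370, 5, 95), (371, 10, 99), (372, 0, 135), (373, 3, 155), (374, 1, 171), (375, 5, 188), (376, 4, 192), (377, 1, 195), (378, 3, 199), (379, 1, 204), (392, 3, 200), (393, 3, 191), (394, 3, 163), (395, 3, 192), (396, 0, 189), (397, 1, 188), (398, 1, 189), (399, 3, 188), (400, 1, 189), (401, 4, 190), (402, 3, 193), (403, 1, 192), (404, 3, 191), (405, 1, 191)]
w5 S [(238, 12, 63), (239, 1
[... 2597 characters left out ...]
 176, 129), (277, 180, 133), (278, 166, 140), (279, 158, 150), (280, 159, 152), (281, 162, 157), (282, 167, 162), (283, 157, 162)]
  R [(358, 154, 209), (359, 159, 207), (360, 153, 206), (361, 158, 203), (362, 159, 199), (363, 161, 196), (364, 161, 196), (365, 159, 201), (366, 155, 220), (367, 153, 220), (368, 155, 222), (369, 159, 224), (370, 146, 204), (371, 39, 111), (372, 8, 91), (373, 3, 91), (374, 3, 93), (375, 2, 106), (376, 15, 103), (377, 0, 132), (378, 3, 155), (379, 3, 169), (392, 1, 192), (393, 3, 192), (394, 1, 194), (395, 1, 197), (396, 1, 195), (397, 1, 193), (398, 1, 193), (399, 4, 193), (400, 1, 194), (401, 4, 177), (402, 4, 117), (403, 8, 97), (404, 8, 101), (405, 15, 101)]
```

```bash
cat > stroke.py <<'E'
import sys;from h import *
def stroke(angs,c,off=(0,0,0)):
    for d in angs:
        a=np.radians(d);x=c[0]*(1-np.cos(a))+c[1]*np.sin(a);y=-c[0]*np.sin(a)+c[1]*(1-np.cos(a))
        print(d,"travel",(np.array([x,y,0])/.8+off).round(4).tolist(),"twist",round(d/90,4))
E
python3 - <<'E'
from stroke import *
o=telemetry.get_obs();print("axis in tool",o["eef_rot"].T@(FOOT+.013*N-o["position"]))
stroke([7,14,21,28,35,42,49,56,62],(.083,-.001),(-.002,0,-.0025))
E
```

```text
axis in tool [ 0.08335339 -0.00096712  0.01500612]
7 travel [-0.0014, -0.0127, -0.0025] twist 0.0778
14 travel [0.0008, -0.0251, -0.0025] twist 0.1556
21 travel [0.0044, -0.0373, -0.0025] twist 0.2333
28 travel [0.0096, -0.0489, -0.0025] twist 0.3111
35 travel [0.016, -0.0597, -0.0025] twist 0.3889
42 travel [0.0238, -0.0697, -0.0025] twist 0.4667
49 travel [0.0327, -0.0787, -0.0025] twist 0.5444
56 travel [0.0427, -0.0866, -0.0025] twist 0.6222
62 travel [0.0519, -0.0923, -0.0025] twist 0.6889
```

Axis-in-tool agrees with the pivot estimate, with ring z at 15 mm (seated). First stroke.

Emit:
{"name": "servo_tool", "arguments": {"plan": [{"travel":[-0.002,0,-0.0025],"twist":0},{"travel":[-0.0018,-0.0064,-0.0025],"twist":0.039},{"travel":[-0.0014,-0.0127,-0.0025],"twist":0.0778},{"travel":[0.0008,-0.0251,-0.0025],"twist":0.1556},{"travel":[0.0044,-0.0373,-0.0025],"twist":0.2333},{"travel":[0.0096,-0.0489,-0.0025],"twist":0.3111}]}}

```text
time_s: 19.9
position: [0.4808, -0.2592, 0.1242]
eef_rot: [[0.867, -0.086, 0.491], [-0.064, -0.996, -0.062], [0.494, 0.023, -0.869]]
contact_force: [-0.1, -0.8, -1.3]
grip_width: 0.0155
finger_force: 63.2
```

```bash
python3 meas.py
python3 - <<'E'
from stroke import *
o=telemetry.get_obs();print("axis in tool",o["eef_rot"].T@(FOOT+.013*N-o["position"]));x=-o["eef_rot"][:,0];print("phi",np.degrees(np.arctan2(x@YS,x@DN)))
stroke([7,14,21,28,34],(.083,-.001))
E
```

```text
moment [-0.22  0.55  0.13] Ftool [ 0.81  0.88 -1.44] zdir [ 0.491 -0.062 -0.869]
brass bbox (267, 59, 106, 101) area 8309.0
ring width rows [(95, 156), (100, 158), (105, 159), (110, 172), (115, 160), (120, 160), (125, 158), (130, 156), (135, 154)]
dist mm 123.06177490125273 -> tool z of ring -2.9382250987472673
mark [(np.int32(238), [318.2, 137.1], [314, 120, 9, 35])]
axis in tool [0.08344781 0.00012819 0.01677578]
phi -2.337877064022582
7 travel [0.0006, -0.0127, 0.0] twist 0.0778
14 travel [0.0028, -0.0251, 0.0] twist 0.1556
21 travel [0.0064, -0.0373, 0.0] twist 0.2333
28 travel [0.0116, -0.0489, 0.0] twist 0.3111
34 travel [0.017, -0.0582, 0.0] twist 0.3778
```

The nut follows (its mark turned by about 18° with play taken up). I'll finish the stroke, ease back within the play and lift off.

Emit:
{"name": "servo_tool", "arguments": {"plan": [{"travel":[0.0006,-0.0127,0],"twist":0.0778},{"travel":[0.0028,-0.0251,0],"twist":0.1556},{"travel":[0.0064,-0.0373,0],"twist":0.2333},{"travel":[0.0116,-0.0489,0],"twist":0.3111},{"travel":[0.017,-0.0582,0],"twist":0.3778},{"travel":[0.017,-0.0582,0],"twist":0.3778},{"travel":[0.0116,-0.0489,0],"twist":0.3111},{"travel":[0.0116,-0.0489,0],"twist":0.3111}]}}

```text
time_s: 20.75
position: [0.4918, -0.2217, 0.1278]
eef_rot: [[0.73, -0.476, 0.491], [-0.515, -0.855, -0.062], [0.449, -0.207, -0.869]]
contact_force: [-1.2, 1.2, -0.8]
grip_width: 0.0154
finger_force: 63.3
```

```bash
python3 meas.py
python3 - <<'E'
from stroke import *
o=telemetry.get_obs();print("axis in tool",o["eef_rot"].T@(FOOT+.013*N-o["position"]));x=-o["eef_rot"][:,0];print("phi",np.degrees(np.arctan2(x@YS,x@DN)))
E
```

```text
moment [0.25 0.89 0.15] Ftool [-0.48 -0.87 -2.62] zdir [ 0.491 -0.062 -0.869]
brass bbox (268, 58, 103, 102) area 8291.5
ring width rows [(95, 155), (100, 157), (105, 159), (110, 159), (115, 159), (120, 159), (125, 157), (130, 156), (135, 153)]
dist mm 133.4777792208549 -> tool z of ring 7.477779220854899
mark [(np.int32(248), [314.6, 136.9], [309, 120, 12, 34])]
axis in tool [ 0.08335529 -0.00106947  0.01691559]
phi 24.912188700335886
```

Emit:
{"name": "servo_tool", "arguments": {"plan": [{"travel":[0,-0.0054,0],"twist":0.033},{"travel":[0,-0.0054,-0.004],"twist":0.033},{"travel":[0,-0.0054,-0.01],"twist":0.033},{"travel":[0,-0.0054,-0.02],"twist":0.033},{"travel":[0,-0.0054,-0.033],"twist":0.033},{"travel":[0,-0.0054,-0.045],"twist":0.033},{"travel":[0,-0.0054,-0.045],"twist":0.033}]}}

```text
time_s: 21.5
position: [0.4771, -0.2155, 0.1624]
eef_rot: [[0.7, -0.516, 0.493], [-0.563, -0.824, -0.063], [0.439, -0.233, -0.868]]
contact_force: [1.2, -0.0, -3.8]
grip_width: 0.0155
finger_force: 62.9
```

```bash
python3 meas.py
python3 - <<'E'
from stroke import *
o=telemetry.get_obs();print("axis in tool",o["eef_rot"].T@(FOOT+.013*N-o["position"]));x=-o["eef_rot"][:,0];p=np.degrees(np.arctan2(x@YS,x@DN));print("phi",p)
BR2=np.array([.0834,-.001,.0165])
stroke([-8,-16,-24,-32,-40,-48,-56],(.0834,-.001))
place(-30.5,.045,BR2);place(-30.5,.036,BR2)
E
```

```text
moment [ 0.15  0.93 -0.01] Ftool [ 0.49 -0.42  1.3 ] zdir [ 0.493 -0.063 -0.868]
brass bbox (275, 71, 94, 89) area 6473.5
ring width rows [(95, 276), (100, 283), (105, 290), (110, 158), (115, 158), (120, 158), (125, 156), (130, 155), (135, 152)]
dist mm 70.50917119461376 -> tool z of ring -55.49082880538624
mark [(np.int32(137), [319.3, 135.3], [316, 123, 8, 26])]
axis in tool [ 0.08214296 -0.00032012  0.05423187]
phi 27.909870370380204
-8 travel [0.0012, 0.0145, 0.0] twist -0.0889
-16 travel [0.0044, 0.0287, 0.0] twist -0.1778
-24 travel [0.0095, 0.0423, 0.0] twist -0.2667
-32 travel [0.0165, 0.0551, 0.0] twist -0.3556
-40 travel [0.0252, 0.0667, 0.0] twist -0.4444
-48 travel [0.0354, 0.0771, 0.0] twist -0.5333
-56 travel [0.047, 0.0859, 0.0] twist -0.6222
phi -30.5 k 0.045 travel [0.0489, 0.0891, -0.0091] twist -0.649 T [ 0.4642 -0.2957  0.1686]
phi -30.5 k 0.036 travel [0.049, 0.0891, 0.0022] twist -0.649 T [ 0.4686 -0.2963  0.1608]
```

Run:
```python
from stroke import *
BR2=np.array([.0834,-.001,.0167])
for p,k in((20,.036),(12,.036),(4,.036),(-4,.036),(-12,.036),(-20,.036),(-28,.036),(-32.5,.036),(-32.5,.025)): place(p,k,BR2)
```

```text
phi 20 k 0.036 travel [-0.0006, 0.0152, 0.0019] twist -0.0879 T [ 0.4713 -0.2252  0.1573]
phi 12 k 0.036 travel [0.0026, 0.0294, 0.0019] twist -0.1768 T [ 0.4672 -0.236   0.1558]
phi 4 k 0.036 travel [0.0077, 0.043, 0.0019] twist -0.2657 T [ 0.4644 -0.2473  0.1551]
phi -4 k 0.036 travel [0.0147, 0.0558, 0.0019] twist -0.3545 T [ 0.4631 -0.2589  0.1551]
phi -12 k 0.036 travel [0.0234, 0.0675, 0.0019] twist -0.4434 T [ 0.4631 -0.2705  0.156 ]
phi -20 k 0.036 travel [0.0336, 0.0778, 0.0019] twist -0.5323 T [ 0.4645 -0.2819  0.1576]
phi -28 k 0.036 travel [0.0451, 0.0867, 0.0019] twist -0.6212 T [ 0.4674 -0.2929  0.16  ]
phi -32.5 k 0.036 travel [0.0521, 0.0909, 0.0019] twist -0.6712 T [ 0.4695 -0.2989  0.1617]
phi -32.5 k 0.025 travel [0.0522, 0.0909, 0.0157] twist -0.6712 T [ 0.475  -0.2996  0.1522]
```

Emit:
{"name": "servo_tool", "arguments": {"plan": [{"travel":[-0.0006,0.0152,0],"twist":-0.0879},{"travel":[0.0026,0.0294,0],"twist":-0.1768},{"travel":[0.0077,0.043,0],"twist":-0.2657},{"travel":[0.0147,0.0558,0],"twist":-0.3545},{"travel":[0.0234,0.0675,0],"twist":-0.4434},{"travel":[0.0336,0.0778,0],"twist":-0.5323},{"travel":[0.0451,0.0867,0],"twist":-0.6212},{"travel":[0.0521,0.0909,0.002],"twist":-0.6712},{"travel":[0.0522,0.0909,0.0157],"twist":-0.6712},{"travel":[0.0522,0.0909,0.0157],"twist":-0.6712}]}}

```text
time_s: 22.55
position: [0.4748, -0.2983, 0.1489]
eef_rot: [[0.797, 0.354, 0.489], [0.436, -0.898, -0.061], [0.418, 0.262, -0.87]]
contact_force: [-0.6, 1.3, -4.0]
grip_width: 0.0154
finger_force: 62.8
```

```bash
python3 meas.py
python3 - <<'E'
from stroke import *
o=telemetry.get_obs();print("axis in tool",o["eef_rot"].T@(FOOT+.013*N-o["position"]));x=-o["eef_rot"][:,0];p=np.degrees(np.arctan2(x@YS,x@DN));print("phi",p)
BR2=np.array([.0834,-.001,.0167])
for k in(.018,.012,.005,0,-.002): place(-32.5,k,BR2)
im=cv2.imread("pics/wm.png");hsv=cv2.cvtColor(im,cv2.COLOR_BGR2HSV);y=119
yel=(hsv[...,0]>12)&(hsv[...,0]<32)&(hsv[...,1]>80)&(hsv[...,2]>50)
for y in(85,100,112,125,140): xs=np.where(yel[y,262:384])[0]+262;print(y,xs.min(),xs.max())
for x in(290,305,320,335,350): ys=np.where(yel[50:180,x])[0]+50;print("col",x,ys.min(),ys.max())
E
```

```text
moment [ 0.1   0.99 -0.03] Ftool [-0.33 -1.62  0.54] zdir [ 0.489 -0.061 -0.87 ]
brass bbox (274, 62, 96, 98) area 7206.0
ring width rows [(95, 307), (100, 310), (105, 157), (110, 158), (115, 158), (120, 158), (125, 157), (130, 155), (135, 152)]
dist mm 65.44549072577448 -> tool z of ring -60.55450927422552
mark [(np.int32(177), [305.6, 119.2], [292, 111, 29, 17]), (np.int32(17), [279.5, 130.9], [277, 129, 5, 5])]
axis in tool [0.08446204 0.00119863 0.0392656 ]
phi -32.37701916727824
phi -32.5 k 0.018 travel [0.0012, 0.0028, 0.0057] twist -0.0014 T [ 0.4784 -0.3001  0.1463]
phi -32.5 k 0.012 travel [0.0013, 0.0029, 0.0132] twist -0.0014 T [ 0.4814 -0.3004  0.1411]
phi -32.5 k 0.005 travel [0.0013, 0.0029, 0.022] twist -0.0014 T [ 0.4849 -0.3009  0.1351]
phi -32.5 k 0 travel [0.0013, 0.003, 0.0282] twist -0.0014 T [ 0.4874 -0.3012  0.1307]
phi -32.5 k -0.002 travel [0.0013, 0.003, 0.0307] twist -0.0014 T [ 0.4883 -0.3013  0.129 ]
85 281 364
100 275 369
112 274 368
125 276 369
140 283 366
col 290 79 149
col 305 70 158
col 320 62 161
col 335 68 160
col 350 77 152
```

The nut mark is now about 60° further round relative to the handle, so the ring faces the next flats. I'll correct to the seated relation and lower.

Emit:
{"name": "servo_tool", "arguments": {"plan": [{"travel":[0.0013,0.0029,0],"twist":0},{"travel":[0.0013,0.0029,0.006],"twist":0},{"travel":[0.0013,0.0029,0.012],"twist":0},{"travel":[0.0013,0.0029,0.017],"twist":0},{"travel":[0.0013,0.003,0.022],"twist":0},{"travel":[0.0013,0.003,0.0282],"twist":0},{"travel":[0.0013,0.003,0.0282],"twist":0}]}}

```text
time_s: 23.3
position: [0.4877, -0.3018, 0.1314]
eef_rot: [[0.796, 0.356, 0.49], [0.439, -0.897, -0.061], [0.418, 0.264, -0.869]]
contact_force: [-2.1, 1.9, -4.2]
grip_width: 0.0155
finger_force: 63.1
```

```bash
python3 meas.py
python3 - <<'E'
from stroke import *
o=telemetry.get_obs();print("axis in tool",o["eef_rot"].T@(FOOT+.013*N-o["position"]));x=-o["eef_rot"][:,0];p=np.degrees(np.arctan2(x@YS,x@DN));print("phi",p)
E
```

```text
moment [0.43 1.26 0.43] Ftool [-1.36 -2.78 -0.07] zdir [ 0.49  -0.061 -0.869]
brass bbox (266, 59, 103, 101) area 8230.5
ring width rows [(95, 316), (100, 157), (105, 158), (110, 159), (115, 160), (120, 159), (125, 158), (130, 156), (135, 153)]
dist mm 64.04450339573418 -> tool z of ring -61.95549660426582
mark [(np.int32(249), [294.6, 124.3], [278, 115, 35, 20])]
axis in tool [ 0.08299827 -0.00185115  0.01743258]
phi -32.50979680044621
```

Seated freely on the next flats. Second stroke.

Run:
```python
from stroke import *
stroke([7,14,21,28,35,42,49,54],(.083,-.001),(0,0,.0015))
```

```text
7 travel [0.0006, -0.0127, 0.0015] twist 0.0778
14 travel [0.0028, -0.0251, 0.0015] twist 0.1556
21 travel [0.0064, -0.0373, 0.0015] twist 0.2333
28 travel [0.0116, -0.0489, 0.0015] twist 0.3111
35 travel [0.018, -0.0597, 0.0015] twist 0.3889
42 travel [0.0258, -0.0697, 0.0015] twist 0.4667
49 travel [0.0347, -0.0787, 0.0015] twist 0.5444
54 travel [0.0418, -0.0845, 0.0015] twist 0.6
```

Emit:
{"name": "servo_tool", "arguments": {"plan": [{"travel":[0,-0.0013,0.0015],"twist":0},{"travel":[0.0006,-0.0127,0.0015],"twist":0.0778},{"travel":[0.0028,-0.0251,0.0015],"twist":0.1556},{"travel":[0.0064,-0.0373,0.0015],"twist":0.2333},{"travel":[0.0116,-0.0489,0.0015],"twist":0.3111},{"travel":[0.018,-0.0597,0.0015],"twist":0.3889},{"travel":[0.0258,-0.0697,0.0015],"twist":0.4667},{"travel":[0.0347,-0.0787,0.0015],"twist":0.5444},{"travel":[0.0417,-0.0844,0.0015],"twist":0.6},{"travel":[0.0417,-0.0844,0.0015],"twist":0.6}]}}

```text
time_s: 24.35
position: [0.4902, -0.2255, 0.1268]
eef_rot: [[0.755, -0.436, 0.49], [-0.47, -0.881, -0.06], [0.458, -0.185, -0.87]]
contact_force: [-6.1, 5.1, -2.2]
grip_width: 0.015
finger_force: 63.6
```

```bash
python3 meas.py
python3 - <<'E'
from stroke import *
o=telemetry.get_obs();print("axis in tool",o["eef_rot"].T@(FOOT+.013*N-o["position"]));x=-o["eef_rot"][:,0];p=np.degrees(np.arctan2(x@YS,x@DN));print("phi",p)
stroke([3,6,9,12],(.083,-.001))
E
```

```text
moment [1.01 1.89 0.64] Ftool [-6.67 -1.99 -3.99] zdir [ 0.49 -0.06 -0.87]
brass bbox (267, 59, 106, 101) area 8341.5
ring width rows [(95, 155), (100, 158), (105, 159), (110, 160), (115, 161), (120, 159), (125, 159), (130, 157), (135, 153)]
dist mm 131.7676443861539 -> tool z of ring 5.767644386153904
mark [(np.int32(250), [298.5, 125.2], [282, 115, 34, 21])]
axis in tool [ 0.08332328 -0.00103585  0.0164503 ]
phi 21.510967791829515
3 travel [0.0001, -0.0054, 0.0] twist 0.0333
6 travel [0.0004, -0.0109, 0.0] twist 0.0667
9 travel [0.0011, -0.0162, 0.0] twist 0.1
12 travel [0.002, -0.0216, 0.0] twist 0.1333
```

Emit:
{"name": "servo_tool", "arguments": {"plan": [{"travel":[0.0001,-0.0027,0],"twist":0.0167},{"travel":[0.0001,-0.0054,0],"twist":0.0333},{"travel":[0.0004,-0.0109,0],"twist":0.0667},{"travel":[0.0004,-0.0109,0],"twist":0.0667},{"travel":[0.0004,-0.0109,0],"twist":0.0667}]}}

```text
time_s: 24.9
position: [0.494, -0.2183, 0.1284]
eef_rot: [[0.707, -0.511, 0.49], [-0.557, -0.828, -0.06], [0.436, -0.23, -0.87]]
contact_force: [-6.3, 6.3, -1.8]
grip_width: 0.0155
finger_force: 63.6
```

```bash
python3 meas.py
python3 - <<'E'
from stroke import *
o=telemetry.get_obs();print("axis in tool",o["eef_rot"].T@(FOOT+.013*N-o["position"]));x=-o["eef_rot"][:,0];p=np.degrees(np.arctan2(x@YS,x@DN));print("phi",p,"Mtool",o["eef_rot"].T@o["moment"])
E
```

```text
moment [1.01 1.82 0.72] Ftool [-7.43 -2.33 -4.49] zdir [ 0.49 -0.06 -0.87]
brass bbox (266, 59, 106, 101) area 8353.5
ring width rows [(95, 156), (100, 158), (105, 160), (110, 160), (115, 160), (120, 160), (125, 158), (130, 156), (135, 154)]
dist mm 132.61745044863247 -> tool z of ring 6.617450448632468
mark [(np.int32(257), [297.7, 125.5], [281, 115, 35, 22])]
axis in tool [ 0.08330221 -0.00122054  0.01640925]
phi 27.49099493332832 Mtool [ 0.05478314 -2.16289894 -0.1961348 ]
```

Emit:
{"name": "servo_tool", "arguments": {"plan": [{"travel":[0.0001,-0.0027,0],"twist":0.0167},{"travel":[0.0001,-0.0054,0],"twist":0.0333},{"travel":[0.0002,-0.0082,0],"twist":0.05},{"travel":[0.0002,-0.0082,0],"twist":0.05}]}}

```text
time_s: 25.35
position: [0.4967, -0.2142, 0.1296]
eef_rot: [[0.664, -0.566, 0.489], [-0.621, -0.782, -0.062], [0.417, -0.263, -0.87]]
contact_force: [-10.3, 0.8, -3.5]
grip_width: 0.0159
finger_force: 64.9
```

```bash
python3 meas.py
python3 - <<'E'
from stroke import *
o=telemetry.get_obs();print("axis in tool",o["eef_rot"].T@(FOOT+.013*N-o["position"]));x=-o["eef_rot"][:,0];p=np.degrees(np.arctan2(x@YS,x@DN));print("phi",p,"Mtool",o["eef_rot"].T@o["moment"])
E
```

```text
moment [-0.38  2.65  0.74] Ftool [-7.52  5.34 -4.63] zdir [ 0.489 -0.062 -0.87 ]
brass bbox (261, 60, 107, 100) area 8354.0
ring width rows [(95, 297), (100, 157), (105, 159), (110, 160), (115, 160), (120, 159), (125, 159), (130, 156), (135, 154)]
dist mm 68.66356171141348 -> tool z of ring -57.33643828858652
mark [(np.int32(246), [294.0, 126.7], [278, 115, 33, 24])]
axis in tool [ 0.08329794 -0.00274879  0.0163543 ]
phi 31.982046970638034 Mtool [-1.56542902 -2.01047807 -0.96326757]
```

Side force jumped, which looks like the stop. I'll give it one more small push and take the last picture to check the marks.

Emit:
{"name": "servo_tool", "arguments": {"plan": [{"travel":[0.0001,-0.003,0],"twist":0.018},{"travel":[0.0001,-0.0054,0],"twist":0.033},{"travel":[0.0001,-0.0054,0],"twist":0.033},{"travel":[0.0001,-0.0054,0],"twist":0.033},{"travel":[0.0001,-0.0054,0],"twist":0.033}]}}

```text
time_s: 25.9
position: [0.4984, -0.2118, 0.1303]
eef_rot: [[0.634, -0.6, 0.488], [-0.66, -0.749, -0.062], [0.403, -0.282, -0.871]]
contact_force: [-12.1, -4.2, -3.9]
grip_width: 0.0155
finger_force: 68.6
```

```bash
python3 meas.py
python3 - <<'E'
from stroke import *
o=telemetry.get_obs();print("axis in tool",o["eef_rot"].T@(FOOT+.013*N-o["position"]));x=-o["eef_rot"][:,0];p=np.degrees(np.arctan2(x@YS,x@DN));print("phi",p,"Mtool",o["eef_rot"].T@o["moment"])
im=cv2.imread("pics/wm.png");cv2.imwrite("pics/w7c.png",cv2.resize(im[30:230,200:430],None,fx=2.6,fy=2.6,interpolation=cv2.INTER_CUBIC))
E
```

```text
moment [-1.25  3.26  0.6 ] Ftool [-5.31 10.69 -4.85] zdir [ 0.488 -0.062 -0.871]
brass bbox (260, 60, 105, 100) area 8317.0
ring width rows [(95, 286), (100, 291), (105, 159), (110, 160), (115, 160), (120, 160), (125, 158), (130, 156), (135, 113)]
dist mm 70.24036188920697 -> tool z of ring -55.759638110793034
mark [(np.int32(248), [291.1, 127.5], [276, 115, 32, 25])]
axis in tool [ 0.0832794  -0.00395388  0.0162756 ]
phi 34.953619578236825 Mtool [-2.64936005 -1.88757766 -1.36321829]
```

View pics/w7c.png

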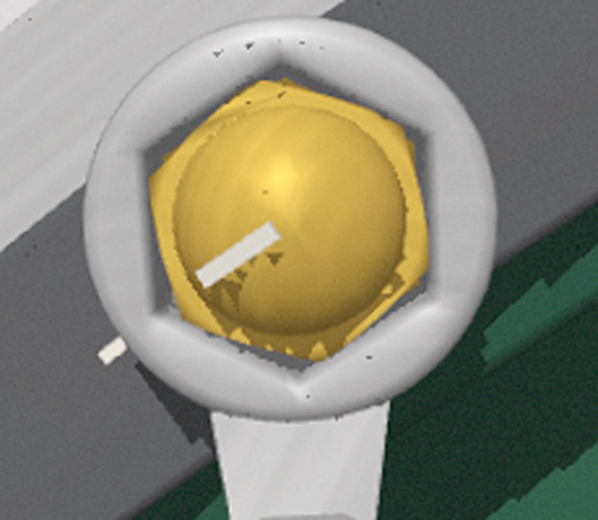

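The picture shows the nut's mark pointing straight at the bar mark (allowing for parallax), with the reaction at about 1 N m, so the nut is at its stop. I'll ease back within the play and lift off.

Emit:
{"name": "servo_tool", "arguments": {"plan": [{"travel":[0.0004,0.0045,0],"twist":-0.028},{"travel":[0.0009,0.009,0],"twist":-0.056},{"travel":[0.0012,0.0115,0],"twist":-0.072},{"travel":[0.0012,0.0115,0],"twist":-0.072}]}}

```text
time_s: 26.35
position: [0.4947, -0.2173, 0.1287]
eef_rot: [[0.698, -0.523, 0.489], [-0.571, -0.819, -0.06], [0.432, -0.237, -0.87]]
contact_force: [-8.2, 5.9, -0.9]
grip_width: 0.0154
finger_force: 63.8
```

```bash
python3 meas.py
python3 - <<'E'
from stroke import *
o=telemetry.get_obs();print("axis in tool",o["eef_rot"].T@(FOOT+.013*N-o["position"]));x=-o["eef_rot"][:,0];p=np.degrees(np.arctan2(x@YS,x@DN));print("phi",p,"Mtool",o["eef_rot"].T@o["moment"])
E
```

```text
moment [0.89 2.09 0.8 ] Ftool [-8.13 -1.03 -6.22] zdir [ 0.489 -0.06  -0.87 ]
brass bbox (266, 59, 106, 101) area 8351.5
ring width rows [(95, 156), (100, 158), (105, 159), (110, 160), (115, 161), (120, 159), (125, 159), (130, 157), (135, 153)]
dist mm 131.7676443861539 -> tool z of ring 5.767644386153904
mark [(np.int32(253), [297.7, 125.7], [281, 115, 34, 23])]
axis in tool [ 0.08330385 -0.00133831  0.01631124]
phi 28.467934271093878 Mtool [-0.27973534 -2.44743035 -0.39352592]
```

Emit:
{"name": "servo_tool", "arguments": {"plan": [{"travel":[-0.0005,0.0045,0],"twist":-0.028},{"travel":[-0.0005,0.008,0],"twist":-0.05},{"travel":[-0.0005,0.008,-0.005],"twist":-0.05},{"travel":[-0.0005,0.008,-0.011],"twist":-0.05},{"travel":[-0.0005,0.008,-0.02],"twist":-0.05},{"travel":[-0.0005,0.008,-0.033],"twist":-0.05},{"travel":[-0.0005,0.008,-0.05],"twist":-0.05},{"travel":[-0.0005,0.008,-0.05],"twist":-0.05}]}}

```text
time_s: 27.2
position: [0.4733, -0.2223, 0.1658]
eef_rot: [[0.732, -0.468, 0.495], [-0.506, -0.86, -0.065], [0.456, -0.203, -0.866]]
contact_force: [-0.2, 0.0, -3.0]
grip_width: 0.0157
finger_force: 63.0
```

```bash
python3 meas.py
python3 - <<'E'
from stroke import *
o=telemetry.get_obs();print("axis in tool",o["eef_rot"].T@(FOOT+.013*N-o["position"]));x=-o["eef_rot"][:,0];p=np.degrees(np.arctan2(x@YS,x@DN));print("phi",p,o["joints"].round(3))
pose=(o["position"],o["eef_rot"]);print([(h,proj("wrist",FOOT+h*N,pose).round(1)) for h in(0,.0215,.028,.034)])
BR2=np.array([.0834,-.001,.0167]);d=o["eef_rot"]@BR2;print("handle pitch",d)
E
```

```text
moment [0.16 0.91 0.04] Ftool [-0.13  0.05 -0.11] zdir [ 0.495 -0.065 -0.866]
brass bbox (273, 78, 92, 82) area 5868.0
ring width rows [(95, 283), (100, 290), (105, 298), (110, 159), (115, 159), (120, 158), (125, 157), (130, 155), (135, 153)]
dist mm 68.4066092607538 -> tool z of ring -57.5933907392462
mark [(np.int32(111), [304.3, 130.1], [291, 124, 25, 14]), (np.int32(17), [279.4, 140.0], [277, 138, 5, 5])]
axis in tool [ 0.07983353 -0.00165385  0.05856707]
phi 24.037757606822865 [ 0.433 -0.143  0.026  2.267 -0.312  0.541 -1.43 ]
[(0, array([319.8, 120.4])), (0.0215, array([319.6, 121.2])), (0.028, array([319.6, 121.4])), (0.034, array([319.5, 121.7]))]
handle pitch [ 0.06982315 -0.04240417  0.0237079 ]
```

The nut mark is at φ≈88.9° against the bar mark at 88.5°, so it's tight. Now I'll carry the spanner back over the board.

Run:
```python
from h import *
go([[.47,-.20,.33],[.53,-.04,.33],[.5577,.0885,.28],[.5577,.0885,.12]],XS)
```

```text
travel [0.077, -0.0637, -0.1828] mm 166.7
travel [0.0308, -0.2708, -0.1585] mm 252.2
travel [-0.0536, -0.4125, -0.0976] mm 341.8
travel [-0.1446, -0.3719, 0.0758] mm 324.9
twist -0.2671
```

Emit:
{"name": "servo_tool", "arguments": {"plan": [{"travel":[0.02,-0.012,-0.05],"twist":-0.02},{"travel":[0.04,-0.03,-0.1],"twist":-0.06},{"travel":[0.06,-0.05,-0.15],"twist":-0.12},{"travel":[0.077,-0.0637,-0.1828],"twist":-0.18},{"travel":[0.065,-0.12,-0.177],"twist":-0.24},{"travel":[0.052,-0.175,-0.17],"twist":-0.267},{"travel":[0.04,-0.23,-0.164],"twist":-0.267},{"travel":[0.03,-0.271,-0.158],"twist":-0.267},{"travel":[-0.002,-0.32,-0.135],"twist":-0.267},{"travel":[-0.03,-0.37,-0.115],"twist":-0.267},{"travel":[-0.0536,-0.4125,-0.0976],"twist":-0.267},{"travel":[-0.0536,-0.4125,-0.0976],"twist":-0.267}]}}

```text
time_s: 28.45
position: [0.5567, 0.0961, 0.2763]
eef_rot: [[0.863, -0.12, 0.491], [-0.106, -0.993, -0.056], [0.494, -0.003, -0.87]]
contact_force: [-0.4, -0.2, -3.9]
grip_width: 0.0154
finger_force: 63.0
```

Run:
```python
from h import *
o=telemetry.get_obs();print(o["joints"].round(3),o["eef_rot"].round(3))
go([[.5577,.0885,.15],[.5577,.0885,.102]],XS)
```

```text
[ 0.331 -0.161 -0.648  2.01   0.166  0.797 -2.114] [[ 0.863 -0.12   0.491]
 [-0.106 -0.993 -0.056]
 [ 0.494 -0.003 -0.87 ]]
travel [-0.0759, 0.0098, 0.1384] mm 126.6
travel [-0.1056, 0.01, 0.1906] mm 174.5
twist 0.0068
```

Emit:
{"name": "servo_tool", "arguments": {"plan": [{"travel":[-0.025,0.0098,0.045],"twist":0},{"travel":[-0.05,0.0098,0.092],"twist":0},{"travel":[-0.0759,0.0098,0.1384],"twist":0},{"travel":[-0.095,0.01,0.172],"twist":0},{"travel":[-0.1056,0.01,0.1906],"twist":0},{"travel":[-0.1056,0.01,0.1906],"twist":0}]}}

```text
time_s: 29.05
position: [0.5564, 0.081, 0.1007]
eef_rot: [[0.864, -0.128, 0.487], [-0.112, -0.992, -0.062], [0.491, -0.001, -0.871]]
contact_force: [-0.2, -0.4, -4.1]
grip_width: 0.0154
finger_force: 62.9
```

```bash
cat > lay.py <<'E'
from h import *
o=telemetry.get_obs();R=o["eef_rot"];print("joints",o["joints"].round(3),"F",o["contact_force"].round(1),"pos",o["position"].round(4),"zdir",R[:,2].round(3))
im,pose=wrist("pics/wl.png")
# big-ring angle: bore (board/background inside) centre -> widest steel span near rows
hsv=cv2.cvtColor(im,cv2.COLOR_RGB2HSV);st=((hsv[...,1]<28)&(hsv[...,2]>125)).astype(np.uint8)
yel=((hsv[...,0]>12)&(hsv[...,0]<32)&(hsv[...,1]>70)).astype(np.uint8)
n,l,s,c=cv2.connectedComponentsWithStats(yel)
print([(s[i,4],c[i].round(1).tolist(),s[i,:4].tolist()) for i in range(1,n) if s[i,4]>300])
E
python3 lay.py
```

```text
joints [ 0.329  0.088 -0.708  2.218  0.664  0.483 -2.6  ] F [-0.2 -0.4 -4.1] pos [0.5564 0.081  0.1007] zdir [ 0.487 -0.062 -0.871]
[(np.int32(1252), [187.2, 10.6], [156, 0, 66, 26]), (np.int32(335), [21.1, 23.0], [0, 7, 45, 33]), (np.int32(38996), [202.9, 230.9], [127, 71, 173, 326]), (np.int32(7435), [320.1, 115.6], [272, 73, 98, 96]), (np.int32(18403), [401.2, 233.2], [345, 75, 100, 281]), (np.int32(369), [422.5, 435.3], [407, 417, 34, 36]), (np.int32(470), [214.4, 440.6], [184, 418, 54, 49])]
```

Emit:
{"name": "servo_tool", "arguments": {"plan": [{"travel":[-0.0025,0,0.007],"twist":0},{"travel":[-0.001,0,0.013],"twist":0},{"travel":[0,0,0.019],"twist":0},{"travel":[0.001,0,0.025],"twist":0},{"travel":[0.001,0,0.031],"twist":0},{"travel":[0.001,0,0.031],"twist":0}]}}

```text
time_s: 29.7
position: [0.5731, 0.0804, 0.085]
eef_rot: [[0.859, -0.127, 0.495], [-0.111, -0.992, -0.061], [0.499, -0.002, -0.867]]
contact_force: [2.1, -2.1, 3.4]
grip_width: 0.0157
finger_force: 63.8
```

```bash
python3 lay.py
```

```text
joints [ 0.032  0.122 -0.401  2.215  0.711  0.435 -2.649] F [ 2.1 -2.1  3.4] pos [0.5731 0.0804 0.085 ] zdir [ 0.495 -0.061 -0.867]
[(np.int32(1536), [181.7, 12.6], [149, 0, 70, 30]), (np.int32(41560), [198.7, 233.4], [118, 79, 182, 324]), (np.int32(6653), [320.5, 126.0], [276, 80, 90, 96]), (np.int32(21317), [406.0, 232.0], [344, 82, 111, 276]), (np.int32(460), [426.7, 438.7], [407, 417, 44, 44]), (np.int32(517), [212.0, 442.4], [179, 418, 59, 51])]
```

It's pivoting in the grip as intended (the ring has dropped about 8°). j7 is at its limit, so I'll swing the handle slightly about the small ring for relief while continuing down.

Emit:
{"name": "servo_tool", "arguments": {"plan": [{"travel":[-0.0003,-0.006,0],"twist":-0.03},{"travel":[-0.0007,-0.012,0],"twist":-0.06},{"travel":[-0.001,-0.017,0.002],"twist":-0.085},{"travel":[-0.0015,-0.0196,0.008],"twist":-0.1},{"travel":[-0.0015,-0.0196,0.014],"twist":-0.1},{"travel":[-0.0015,-0.0196,0.02],"twist":-0.1},{"travel":[-0.0015,-0.0196,0.02],"twist":-0.1}]}}

```text
time_s: 30.45
position: [0.5799, 0.0944, 0.0677]
eef_rot: [[0.871, 0.009, 0.491], [0.045, -0.997, -0.062], [0.489, 0.076, -0.869]]
contact_force: [4.3, 1.6, 3.5]
grip_width: 0.0154
finger_force: 64.7
```

```bash
python3 lay.py
```

```text
joints [-2.000e-03  1.750e-01 -3.980e-01  2.200e+00  8.050e-01  4.360e-01
 -2.602e+00] F [4.3 1.6 3.5] pos [0.5799 0.0944 0.0677] zdir [ 0.491 -0.062 -0.869]
[(np.int32(76663), [288.4, 224.9], [100, 44, 387, 372]), (np.int32(5336), [322.2, 139.0], [281, 96, 83, 87]), (np.int32(559), [209.7, 444.3], [175, 417, 63, 57]), (np.int32(500), [428.6, 440.0], [407, 417, 49, 47])]
```

Emit:
{"name": "servo_tool", "arguments": {"plan": [{"travel":[-0.001,0,0.006],"twist":0},{"travel":[-0.002,0,0.012],"twist":0},{"travel":[-0.003,-0.0003,0.018],"twist":0},{"travel":[-0.004,-0.0005,0.023],"twist":0},{"travel":[-0.0045,-0.0006,0.0275],"twist":0},{"travel":[-0.0045,-0.0006,0.0275],"twist":0}]}}

```text
time_s: 31.1
position: [0.5869, 0.0929, 0.0464]
eef_rot: [[0.872, 0.009, 0.49], [0.045, -0.997, -0.063], [0.488, 0.077, -0.869]]
contact_force: [3.0, -1.0, 2.4]
grip_width: 0.016
finger_force: 66.7
```

```bash
python3 lay.py
```

```text
joints [-0.185  0.212 -0.199  2.206  0.837  0.381 -2.645] F [ 3.  -1.   2.4] pos [0.5869 0.0929 0.0464] zdir [ 0.49  -0.063 -0.869]
[(np.int32(95386), [288.3, 215.2], [82, 31, 420, 396]), (np.int32(3895), [320.3, 159.3], [283, 125, 76, 71]), (np.int32(589), [433.7, 444.1], [407, 417, 63, 57]), (np.int32(556), [209.8, 444.2], [175, 418, 63, 56])]
```

Run:
```python
from h import *
o=telemetry.get_obs();pose=(o["position"],o["eef_rot"])
for z in(.027,.036,.045): X=onz("wrist",(320.3,159.3),z,pose);d=X-o["position"];print(z,X.round(4),np.linalg.norm(d[:2]).round(4),np.degrees(np.arctan2(d[1],d[0])).round(1))
P=o["position"];u=np.array([np.cos(np.radians(1.5)),np.sin(np.radians(1.5)),0])
for t in(0,4,8): 
    a=np.radians(t);X=P+u*(.085*np.cos(a)-(-.018)*0)+np.array([0,0,.085*np.sin(a)-.018]);print(t,proj("wrist",X,pose))
```

```text
0.027 [0.6681 0.0934 0.027 ] 0.0812 0.3
0.036 [0.6644 0.0941 0.036 ] 0.0775 0.8
0.045 [0.6607 0.0947 0.045 ] 0.0738 1.4
0 [317.10995307 150.8634689 ]
4 [317.95007282 146.30210423]
8 [318.85366202 142.28263265]
```

Practically flat. I'll press the last millimetre and open.

Emit:
{"name": "servo_tool", "arguments": {"plan": [{"travel":[-0.0005,0,0.0015],"twist":0},{"travel":[-0.0005,0,0.0015],"twist":0}]}}

```text
time_s: 31.35
position: [0.5872, 0.0926, 0.0459]
eef_rot: [[0.871, 0.008, 0.491], [0.045, -0.997, -0.063], [0.489, 0.077, -0.869]]
contact_force: [-1.4, -3.2, 6.4]
grip_width: 0.0158
finger_force: 67.4
```

Emit:
{"name": "servo_tool", "arguments": {"plan": [{"travel":[0,0,0],"twist":0},{"travel":[0,0,0],"twist":0},{"travel":[0,0,0],"twist":0},{"travel":[0,0,0],"twist":0},{"travel":[0,0,0],"twist":0}], "jaw": 0}}

```text
time_s: 31.85
position: [0.5876, 0.0934, 0.0459]
eef_rot: [[0.871, 0.009, 0.491], [0.045, -0.997, -0.062], [0.489, 0.076, -0.869]]
contact_force: [-0.2, 0.4, 0.3]
grip_width: 0.0427
finger_force: 0.0
```

Emit:
{"name": "servo_tool", "arguments": {"plan": [{"travel":[0,0,-0.02],"twist":0},{"travel":[0,0,-0.05],"twist":0},{"travel":[0,0,-0.1],"twist":0},{"travel":[0.01,0,-0.15],"twist":0},{"travel":[0.03,0,-0.2],"twist":0},{"travel":[0.03,0,-0.2],"twist":0},{"travel":[0.03,0,-0.2],"twist":0}]}}

```text
time_s: 32.55
position: [0.5305, 0.1046, 0.1982]
eef_rot: [[0.87, 0.009, 0.494], [0.045, -0.997, -0.062], [0.492, 0.076, -0.867]]
contact_force: [-0.0, -1.0, -0.6]
grip_width: 0.0428
finger_force: 0.0
```

Run:
```python
from h import *
np.set_printoptions(precision=4,suppress=True)
im=viewer.read_camera("scene")[:,:,::-1].copy();cv2.imwrite("pics/sceneE.png",im)
w,pose=wrist("pics/wE.png")
hsv=cv2.cvtColor(w,cv2.COLOR_RGB2HSV);yel=((hsv[...,0]>12)&(hsv[...,0]<32)&(hsv[...,1]>70)&(hsv[...,2]>70))
for b in blobs(yel,250): print("wrist",b,onz("wrist",b[1],.026,pose))
hsv=cv2.cvtColor(im,cv2.COLOR_BGR2HSV);yel=((hsv[...,0]>15)&(hsv[...,0]<30)&(hsv[...,1]>70)&(hsv[...,2]>90))
for b in blobs(yel,50):
    if 150<b[1][0]<400 and b[1][1]>200: print("scene",b,onz("scene",b[1],.026))
print(telemetry.get_obs()["contact_force"])
```

```text
wrist (np.int32(1561), [256.7, 24.6], [230, 0, 54, 47]) [0.841  0.1675 0.026 ]
wrist (np.int32(50183), [305.0, 242.4], [174, 88, 256, 332]) [0.5954 0.1068 0.026 ]
wrist (np.int32(1096), [321.4, 164.9], [302, 147, 40, 37]) [0.6684 0.0931 0.026 ]
wrist (np.int32(1026), [321.4, 353.5], [304, 335, 36, 38]) [0.4988 0.0915 0.026 ]
scene (np.int32(397), [162.4, 289.2], [149, 277, 29, 24]) [0.8415 0.1766 0.026 ]
scene (np.int32(8951), [248.9, 345.5], [177, 284, 151, 129]) [0.5599 0.1258 0.026 ]
scene (np.int32(94), [231.2, 309.1], [224, 305, 15, 9]) [0.6711 0.0938 0.026 ]
scene (np.int32(106), [278.7, 353.3], [272, 349, 14, 10]) [0.5    0.0931 0.026 ]
[-0.5394 -0.4952 -1.2142]
```

Both rings lie flat on the board, 170 mm apart as they should be and well inside the edges. Handing in.

```bash
python3 -c "
from station import ticket;print(ticket.sign_off())"
```

```text
the job is handed in; nothing more can be done
None
```

The job is handed in: I drove the nut to its stop in two strokes (white marks lined up within about half a degree), and the spanner lies released, flat and rings down on the board, with no verdict returned at sign-off.

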